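Make up the soldering tray and shut it in the draught bay

ROBOT

A 6-joint arm with a two-finger parallel gripper is mounted at the origin on the work surface. World frame = base frame: x ahead of the robot, y to its left, z up, the work surface at z = 0. Lengths are in mm, angles in rad, forces in N, time in s.
With the tool pointing down it reaches from about 400 to 925 mm from the base axis. Payload 12.5 kg.
Tool frame: the origin (TCP) lies midway between the tips of the shut fingers; the grasp point (between the pads) lies 19 mm behind it; z points along the fingers, y is the line along which they close (so a half turn about z gives the same grasp; the last joint's range is limited). The gripper opens to 95 mm and grips with 3 to 60 N. Pads are 20 mm wide; open, the fingers measure 119 mm over their backs; the gripper's body (75 mm by 180 mm) begins 59 mm behind the grasp point.
Start: joints at [-1.446, 0.491, 1.559, -0, 1.092, -0.106], TCP at [142.995, -608.44, 214.661] pointing down, gripper open.
Joint ranges: [-3.1, 3.1], [-0.84, 2.19], [0.05, 2.79], [-1.13, 4.28], [0.06, 2.93], [-2.69, 2.69]. Speed limits (rad/s): [2.22, 2.22, 2.79, 3.14, 3.14, 3.14].

INTERFACE

Orientations are given as [roll, pitch, yaw] about the fixed x, y, z axes, in that order (R = Rz(yaw) Ry(pitch) Rx(roll)).
In Python, from cell import env gives the robot as it stands.
- The arm moves only by the shell command python3 -m inch 'ROWS'. ROWS is JSON, a list of rows, each a list of 7 numbers: the turn, a rotation vector about the tool's x, y, z in rad, then the shift along the tool's x, y, z in cm, then the closure, from -1 (fully open) to 1 (shut). A call has 1 to 20 rows; each row shifts and turns the commanded pose from where the row before left it, along the tool's axes as they then stand; what a row does not reach is not made up. A row lasts 1/8 s, in which the tool goes at most 62.5 mm and 10.7 degrees, less where a joint would pass 70% of its speed; a pose out of reach is approached as far as the arm can. A call with a gripper value outside its range is refused whole. The fingers move at their own pace and stop on an object; the grip force is fixed at half the most. Time passes only in rows, so rows that do not move let the fingers close. It gives the time, the measured TCP pose, the force, the opening and the grip force at its end, in the units of the state.
- env.state(): the state, without advancing time (a new reading comes with each control period).
- env.read_camera(name): name is "scene" or "top" or "wrist"; returns a dict with "img" (420x560x3 uint8, red, green, blue), "depth" (420x560 float32, mm along the optical axis (not along the pixel's ray), 0 where there is no reading), "fx", "fy", "cx", "cy" (pixels), "D" ([k1, k2, p1, p2, k3] as OpenCV has them; the pictures are not rectified), "position" and "orientation" of the camera in the world. Camera axes: x right, y down, z forward; pixel columns grow to the right and rows downward; lengths in mm; the calibration is good to about 2 mm. A picture is of the moment at which its call begins.
- env.job_done(): hands the job in; it is judged then, once.
Trained networks look in a picture, given as the dict that the camera call returned (one of the last four; its "shot" number tells which), for a name from the list of things; names that differ only in an ending like _2 or _b are one class to them, and where a whole thing is asked for, a point or a joint stands for the part that bears it (a point fixed in the world has none). Each returns a list of dicts, best first, with "score" (0 to 1); they miss things now and then, are a little off and sometimes report something else, mostly with a low value. They report only what shows in the picture. A call takes as long as a camera call. They do not tell look-alikes from the thing itself.
- env.find_in(picture, target): "centre" ([x, y, z] in mm, in the coordinates of the camera as it stood for that picture, good to about 4 mm: the middle of the surface that is visible of it).
- env.trace(picture, target): "mask" (420x560 bool, what is visible of it).
The state is a dict: "t": time; "joints": joint angles; "qvel": joint speeds; "tau": joint torques, N m; "eef_pos": TCP position; "tcp_rot": TCP orientation; "ft_force": force on the tool from outside, world axes, zero at the start; "moment": the same for the moment, N m; "opening": opening from 0.0 (shut) to 1.0 (fully open); "grip_force": force on a finger pad.
Only numpy, scipy, OpenCV 4.12 (cv2) and the standard library are available. Lean on these libraries where they do the work, as an engineer would, in place of code of your own. Each camera call takes 0.05 s, during which the arm holds its last target. There are 200 camera calls.

TASK

Make up the soldering tray: first pick up the closed flux jar and turn it upside down, cap pointing down, for a moment to stir up what has settled, then stand it upright on the tray together with every metal beaker that is on the bench, all upright on the tray's floor. Then push the loaded tray over the bench, without lifting it, into the open-topped draught bay right up to its back wall, with everything still standing, and push the bay's door fully shut so that it seats on its catch. Leave the loupe, the tape measure and the white stone box where they are.

Things in the scene. Friction and masses are not known exactly. Their poses are not given: they have to be found in the camera images.
- jar: closed amber glass flux jar with a black screw cap and a paper label, 50 mm in diameter, 90 mm tall (straight sides up to 60 mm, cap 45 mm in diameter), about 0.22 kg; origin at the centre of its underside, z up through the cap
- beaker0: small plain silver-coloured metal beaker, an open straight cylinder 48 mm in diameter and 60 mm tall (wall 3 mm), 120 g; origin at the centre of its underside, z up through its mouth. 2 to 4 of the four are present
- beaker1: small plain silver-coloured metal beaker, an open straight cylinder 48 mm in diameter and 60 mm tall (wall 3 mm), 120 g; origin at the centre of its underside, z up through its mouth. 2 to 4 of the four are present
- beaker2: small plain silver-coloured metal beaker, an open straight cylinder 48 mm in diameter and 60 mm tall (wall 3 mm), 120 g; origin at the centre of its underside, z up through its mouth. 2 to 4 of the four are present
- beaker3: small plain silver-coloured metal beaker, an open straight cylinder 48 mm in diameter and 60 mm tall (wall 3 mm), 120 g; origin at the centre of its underside, z up through its mouth. 2 to 4 of the four are present
- tray: loose dark steel tray, 225 mm long (its x) by 145 mm wide (its y), rim 22 mm high, walls and floor 5 mm thick, 0.5 kg; room for the jar and four beakers in two rows of three; origin at the centre of its underside; it starts outside the bay with its +x end towards the mouth
- bay: grey draught bay fixed to the bench, no top, no floor: two side walls and a back wall, 70 mm high, 6 mm thick, round an inner space 250 mm deep (its x: mouth at -125, back wall at +125 mm) and 175 mm wide (its y). Origin at the centre of that space on the bench; +x points from mouth to back wall. The black catch housing is at the mouth's +y side
- bay_door (a joint): hinge angle of the bay's door, rad: 0 = shut and seated on the catch, grows as it swings outward, 1.8 to 2.1 at the start. A sprung roller catch resists a little from about 0.1 rad and snaps the door shut below 0.05 rad; a few newtons close it
- door_hinge (a point): on the door's upright hinge line, at the mouth's -y side, 34 mm above the bench. Turns with the door: its y axis points from hinge to free edge, its -x axis out of the outer face. Door panel 180 mm long, 10 mm thick (hinge line in mid thickness), 3 to 65 mm above the bench; a 16 mm knob stands 20 mm out of the outer face 160 mm from the hinge
- door_edge (a point): middle of the door's free edge, 182 mm from the hinge line
- loupe: bystander: black eyepiece loupe, a stepped round body 52 mm in diameter at the foot and 58 mm tall; origin at the centre of its underside
- tape: bystander: black tape measure with a yellow button, 75 x 42 x 70 mm; origin at the centre of its underside
- gem_box: bystander: open white plastic stone box, 80 x 110 x 25 mm; origin at the centre of its underside
Things that resemble listed ones, but are neither listed nor needed, are in the scene too. What is shaped like the beaker0 but blue or turquoise is not meant.

How it is judged (in metres and radians):
On the way, in this order (a step that is already met when the one before it is completed fails the run):
1. the jar is held clear of the bench and turned upside down (cap pointing down, at least 120 degrees from upright) (angle between jar's own z axis and vertical above 2.09 rad and height (world z) of jar above 0.1 m), for 0.3 s.
2. the jar and every beaker stand upright on the tray's floor, let go, while the tray is still outside the bay (x of jar in the frame of tray between -0.1 and 0.1 m and y of jar in the frame of tray between -0.065 and 0.065 m and z of each of jar, beaker0, beaker1, beaker2, beaker3 in the frame of tray below 0.012 m and angle between each of jar, beaker0, beaker1, beaker2, beaker3's own z axis and vertical below 0.15 rad and x of beaker0 in the frame of tray between -0.1 and 0.1 m and y of beaker0 in the frame of tray between -0.065 and 0.065 m and x of beaker1 in the frame of tray between -0.1 and 0.1 m and y of beaker1 in the frame of tray between -0.065 and 0.065 m and x of beaker2 in the frame of tray between -0.1 and 0.1 m and y of beaker2 in the frame of tray between -0.065 and 0.065 m and x of beaker3 in the frame of tray between -0.1 and 0.1 m and y of beaker3 in the frame of tray between -0.065 and 0.065 m and contact force between each of jar, beaker0, beaker1, beaker2, beaker3 and the fingers below 0.1 N and x of tray in the frame of bay below -0.1 m), for 0.2 s.
3. the loaded tray is inside the bay, up to its back wall (gap under 15 mm), everything still standing on it (x of jar in the frame of tray between -0.1 and 0.1 m and y of jar in the frame of tray between -0.065 and 0.065 m and z of each of jar, beaker0, beaker1, beaker2, beaker3 in the frame of tray below 0.012 m and angle between each of jar, beaker0, beaker1, beaker2, beaker3's own z axis and vertical below 0.15 rad and x of beaker0 in the frame of tray between -0.1 and 0.1 m and y of beaker0 in the frame of tray between -0.065 and 0.065 m and x of beaker1 in the frame of tray between -0.1 and 0.1 m and y of beaker1 in the frame of tray between -0.065 and 0.065 m and x of beaker2 in the frame of tray between -0.1 and 0.1 m and y of beaker2 in the frame of tray between -0.065 and 0.065 m and x of beaker3 in the frame of tray between -0.1 and 0.1 m and y of beaker3 in the frame of tray between -0.065 and 0.065 m and x of tray in the frame of bay above -0.002 m and y of tray in the frame of bay between -0.02 and 0.02 m and angle between the x axis of tray and the x axis of bay, either way round below 0.15 rad and angle between tray's own z axis and vertical below 0.05 rad), for 0.2 s.
4. the door is shut on its catch (value of joint bay_door below 0.03 rad), for 0.2 s.
At the end, for the whole second after the job is handed in: Jar and all beakers stand upright (0.15 rad) on the tray floor, let go, at rest; tray flat in the bay, its leading end within 15 mm of the back wall, within 20 mm of the middle line and 0.15 rad of the bay direction; door seated on its catch (below 0.03 rad) (all of step 3 and contact force between each of jar, beaker0, beaker1, beaker2, beaker3 and the fingers below 0.1 N and value of joint bay_door below 0.03 rad and linear speed of each of tray, jar below 0.02 m/s and velocity of joint bay_door below 0.05 rad/s); the robot touches nothing.
It fails at once if the tray is lifted off the bench or tipped (height (world z) of tray above 0.02 m or angle between tray's own z axis and vertical above 0.2 rad).
It fails at once if the loupe, the tape measure or the stone box is shifted by more than 30 mm (distance of any of loupe, tape, gem_box from where it was at the start of the episode above 0.03 m).
Of beaker0, beaker1, beaker2, beaker3 only 2 to 4 are there at a start; the rules pass over those that are not, and their reading is None.
At some moment in a run one of beaker0, beaker1, beaker2, beaker3 may be knocked a few centimetres aside while the robot is not near it.
It also fails if it takes over 200 s, if anything falls off the work surface, if the arm or the gripper's body presses on something with over 40 N, if the wrist force passes 120 N, or if a joint passes its speed limit or range.

## Working session

There is one attempt and no reset: what is moved stays moved. The work goes in short steps, Python scripts to look and compute and a shell command to move; the robot and the scene stay as the last step left them, time stands still between calls to the robot, and variables do not carry over. Pictures are saved under pics/ and viewed, at most 14 in all, crops included, and the job is handed in when it is done.

```bash
ls; mkdir -p pics; cat > h.py <<'E'
import numpy as np, cv2
from cell import env
from scipy.spatial.transform import Rotation as R
def pose(p): return R.from_euler('xyz',p['orientation']).as_matrix(), np.array(p['position'])
def cloud(p):
    d=p['depth']; h,w=d.shape
    K=np.array([[p['fx'],0,p['cx']],[0,p['fy'],p['cy']],[0,0,1.]])
    v,u=np.mgrid[:h,:w]
    n=cv2.undistortPoints(np.stack([u,v],-1).reshape(-1,1,2).astype(float),K,np.array(p['D'])).reshape(h,w,2)
    c=np.dstack([n[...,0]*d,n[...,1]*d,d])
    M,t=pose(p); W=c@M.T+t; W[d==0]=np.nan
    return W
def save(p,name): cv2.imwrite('pics/'+name,cv2.cvtColor(p['img'],cv2.COLOR_RGB2BGR))
def found(p,t):
    M,o=pose(p)
    return [(round(r['score'],2),(M@np.array(r['centre'])+o).round(0).tolist()) for r in env.find_in(p,t)]
E
python3 - <<'E'
from h import *
im=[]
for n in ['scene','top']:
    p=env.read_camera(n); save(p,n+'0.png')
    print(n,p['position'],p['orientation'],p['fx'])
    for t in ['jar','beaker0','tray','bay','bay_door','door_edge','door_hinge','loupe','tape','gem_box']:
        print(t,found(p,t))
s=env.state(); print(s['eef_pos'],s['tcp_rot'],s['t'])
E
```

```text
pics
scene [922.90409805 589.9130814  630.99694864] [-2.23917453 -0.00648568  2.58619084] 398.47127039350903
jar [(0.64, [644.0, 1.0, 43.0]), (0.56, [478.0, -358.0, 59.0]), (0.22, [654.0, -244.0, 41.0])]
beaker0 [(0.93, [465.0, -260.0, 41.0]), (0.92, [564.0, -366.0, 44.0]), (0.76, [555.0, -276.0, 42.0]), (0.71, [654.0, -242.0, 40.0]), (0.68, [662.0, -382.0, 41.0]), (0.65, [374.0, -224.0, 40.0])]
tray [(0.9, [541.0, -70.0, 5.0])]
bay [(0.95, [622.0, 256.0, 37.0])]
bay_door [(0.9, [645.0, 3.0, 42.0])]
door_edge [(0.82, [643.0, 7.0, 45.0]), (0.29, [653.0, -242.0, 42.0])]
door_hinge [(0.59, [646.0, 7.0, 44.0])]
loupe [(0.9, [382.0, -20.0, 32.0])]
tape [(0.66, [770.0, -166.0, 53.0]), (0.54, [647.0, 6.0, 45.0])]
gem_box [(0.83, [270.0, 303.0, 9.0])]
top [ 404.78936707  -47.35319686 1488.65260903] [-3.04661429  0.0033351  -1.58880516] 484.82687177594147
jar [(0.66, [470.0, -359.0, 87.0])]
beaker0 [(0.82, [541.0, -289.0, 18.0]), (0.82, [653.0, -399.0, 28.0]), (0.78, [464.0, -271.0, 12.0]), (0.77, [657.0, -262.0, 19.0]), (0.72, [369.0, -234.0, 8.0]), (0.49, [558.0, -391.0, 25.0])]
tray []
bay [(0.94, [611.0, 227.0, 34.0])]
bay_door [(0.78, [644.0, -9.0, 59.0])]
door_edge [(0.82, [638.0, -8.0, 60.0])]
door_hinge [(0.8, [635.0, -11.0, 62.0])]
loupe [(0.46, [368.0, -34.0, 41.0])]
tape [(0.82, [759.0, -180.0, 68.0])]
gem_box [(0.92, [274.0, 312.0, -1.0])]
[ 142.97790463 -608.45343549  214.65730388] [3.14148592e+00 8.78664806e-06 2.30742225e-01] 1.1
```

View pics/top0.png

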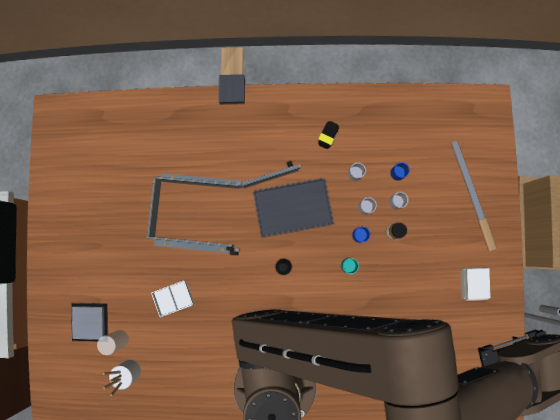

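View pics/scene0.png

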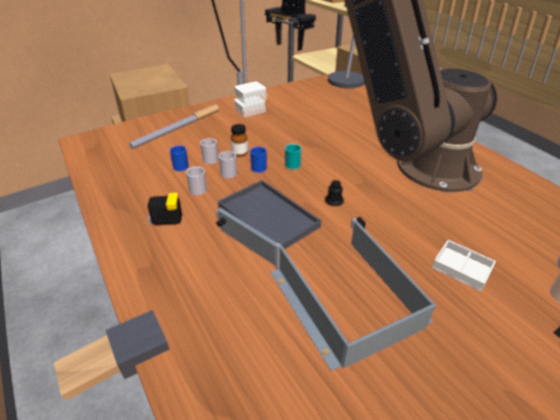

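The top view shows three silver beakers at (357,171), (368,205) and (399,200). The look-alikes are blue ones at (400,171) and (361,234) and a teal one at (349,266). The jar is at (397,230) and the tray at (293,208). The bay opens to the right, with its hinge at (243,185), the door's free edge at (299,166) and the catch at (233,250). The scene view agrees.

Next I'll move the wrist over the objects for a closer look.

```bash
python3 -m inch '[[0,0,0,0,0,-4,-1],[0,0,0,4.5,-2.6,-1.5,-1],[0,0,0,4.5,-2.6,-1.5,-1],[0,0,0,4.5,-2.6,-1.5,-1],[0,0,0,4.5,-2.6,-1.5,-1],[0,0,0,4.5,-2.6,-1.5,-1],[0,0,0,4.5,-2.6,-1.5,-1],[0,0,0,4.5,-2.6,-1.5,-1],[0,0,0,4.5,-2.6,-1.5,-1],[0,0,0,3,-2.6,-1.5,-1],[0,0,0,0,0,0,-1],[0,0,0,0,0,0,-1]]'
cat >> h.py <<'E'
def ring(W,m,lo,hi):
    P=W[m]; P=P[(P[:,2]>lo)&(P[:,2]<hi)]
    if len(P)<6: return None
    c,r=cv2.minEnclosingCircle(P[:,:2].astype(np.float32)); return np.round([*c,r,np.nanmedian(P[:,2]),len(P)],1).tolist()
def items(p,names=('jar','beaker0')):
    W=cloud(p)
    for t in names:
        for r in env.trace(p,t):
            m=cv2.erode(r['mask'].astype(np.uint8),np.ones((1,1)))>0
            P=W[m]; P=P[~np.isnan(P[:,0])]
            if not len(P): continue
            zt=np.percentile(P[:,2],95); Q=P[(P[:,2]>zt-8)&(P[:,2]<zt+8)]
            lo=np.percentile(Q[:,:2],2,0); hi=np.percentile(Q[:,:2],98,0)
            v,u=np.nonzero(m)
            print(t,round(r['score'],2),'px',int(u.mean()),int(v.mean()),'top z',round(zt,1),'c',((lo+hi)/2).round(1),'size',(hi-lo).round(0),'rgb',np.median(p['img'][m],0))
E
python3 - <<'E'
from h import *
p=env.read_camera('wrist'); save(p,'w1.png'); print(p['position'],p['orientation']); items(p)
p=env.read_camera('top'); items(p,('jar','beaker0','tray','bay','bay_door','loupe','tape'))
E
```

```text
t: 2.6
eef_pos: [468.8, -291.6, 389.3]
tcp_rot: [-3.141, 0.001, 0.231]
ft_force: [-0.7, -0.3, -0.5]
opening: 0.999
grip_force: 0.0
[ 540.33405391 -274.39986027  558.82202873] [ 2.87580309e+00  2.87559210e-04 -1.33990210e+00]
jar 0.85 px 328 187 top z 90.9 c [ 469.4 -374.5] size [39. 40.] rgb [83. 64. 54.]
jar 0.59 px 81 50 top z 68.7 c [550.5  44.2] size [232. 251.] rgb [97. 83. 74.]
beaker0 0.97 px 234 222 top z 59.9 c [ 368.2 -233.1] size [45. 45.] rgb [ 69. 106.  94.]
beaker0 0.91 px 370 78 top z 59.9 c [ 651.2 -395.7] size [47. 46.] rgb [ 77.  77. 125.]
beaker0 0.87 px 288 55 top z 59.7 c [ 651.5 -262.6] size [46. 43.] rgb [193. 181. 185.]
beaker0 0.81 px 290 128 top z 59.8 c [ 547.2 -291. ] size [46. 45.] rgb [209. 203. 214.]
beaker0 0.8 px 265 177 top z 60.3 c [ 460.6 -270. ] size [46. 44.] rgb [ 80. 116. 213.]
beaker0 0.76 px 349 133 top z 59.7 c [ 560.5 -387.3] size [44. 46.] rgb [190. 178. 182.]
jar 0.35 px 272 175 top z 67.8 c [640.3  -0. ] size [ 52. 160.] rgb [99. 85. 68.]
beaker0 0.83 px 399 170 top z 60.7 c [ 651.8 -395.2] size [46. 43.] rgb [ 31.  62. 124.]
beaker0 0.68 px 366 205 top z 60.8 c [ 545.3 -288.1] size [43. 46.] rgb [153.5 154.5 167. ]
beaker0 0.6 px 347 263 top z 59.6 c [ 373.3 -225.3] size [34. 37.] rgb [ 50. 168. 160.]
beaker0 0.56 px 356 171 top z 59.4 c [ 651.1 -259.4] size [45. 43.] rgb [154. 151. 158.]
tray 0.83 px 293 207 top z 21.3 c [547.6 -67.3] size [168. 233.] rgb [74. 77. 85.]
bay 0.69 px 203 205 top z 71.1 c [548.6 148.3] size [228. 432.] rgb [110. 111. 111.]
bay_door 0.79 px 273 175 top z 67.6 c [ 6.402e+02 -1.000e-01] size [ 52. 159.] rgb [99. 85. 67.]
loupe 0.67 px 283 266 top z 59.5 c [370.2 -34.3] size [23. 21.] rgb [27.5 28.  28. ]
tape 0.87 px 327 134 top z 74.1 c [ 764.4 -174.8] size [61. 49.] rgb [28.5 29.  29. ]
```

View pics/w1.png

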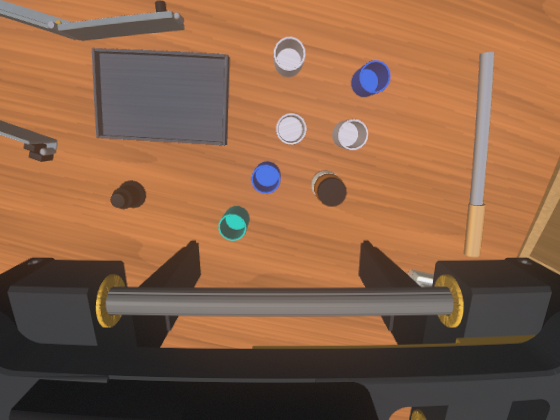

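The wrist view agrees with the top view: silver beakers at (289,56), (291,129) and (350,134), the jar at (328,187) and the tray at (162,97). The two clouds match to about 3 mm, and the heights come out right at 60 mm for the beakers and 90 mm for the jar.

I'll orient the tool for a 30° tilted radial grasp on the jar.

```bash
cat >> h.py <<'E'
def to(x,y,z,show=True):
    s=env.state(); M=R.from_euler('xyz',s['tcp_rot']).as_matrix()
    d=M.T@(np.array([x,y,z])-s['eef_pos'])/10
    print('tool-cm',d.round(2),'at',np.round(s['eef_pos'],1),'x',M[:,0].round(3),'y',M[:,1].round(3),'z',M[:,2].round(3),'q',np.round(s['joints'],2))
    return M
E
python3 -m inch '[[0,0,0.181,0,0,0,-1],[0,0,0.181,0,0,0,-1],[0,0,0.181,0,0,0,-1],[0,0,0.181,0,0,0,-1],[0,0,0.181,0,0,0,-1],[0,0.175,0,0,0,0,-1],[0,0.175,0,0,0,0,-1],[0,0.174,0,0,0,0,-1],[0,0,0,0,0,0,-1],[0,0,0,0,0,0,-1]]'
python3 -c "
from h import *
M=to(430,-343,125.5); to(*(np.array([469.5,-374.5,38])-101*M[:,2])); to(*(np.array([469.5,-374.5,38])+19*M[:,2]))"
```

```text
t: 4.4
eef_pos: [469.4, -291.7, 390.2]
tcp_rot: [3.141, -0.522, -0.674]
ft_force: [0.5, 0.7, 0.9]
opening: 1.004
grip_force: 0.0
tool-cm [-13.09   6.46  23.01] at [ 469.4 -291.7  390.2] x [ 0.677 -0.541  0.499] y [-0.624 -0.781  0.   ] z [ 0.389 -0.311 -0.867] q [-0.68  0.05  1.8   0.    0.76  1.57]
tool-cm [-13.08   6.46  23.01] at [ 469.4 -291.7  390.2] x [ 0.677 -0.541  0.499] y [-0.624 -0.781  0.   ] z [ 0.389 -0.311 -0.867] q [-0.68  0.05  1.8   0.    0.76  1.57]
tool-cm [-13.08   6.46  35.01] at [ 469.4 -291.7  390.2] x [ 0.677 -0.541  0.499] y [-0.624 -0.781  0.   ] z [ 0.389 -0.311 -0.867] q [-0.68  0.05  1.8   0.    0.76  1.57]
```

```bash
python3 -m inch '[[0,0,0,-2.62,1.29,4.6,-1],[0,0,0,-2.62,1.29,4.6,-1],[0,0,0,-2.62,1.29,4.6,-1],[0,0,0,-2.62,1.29,4.6,-1],[0,0,0,-2.6,1.29,4.6,-1],[0,0,0,0,0,0,-1],[0,0,0,0,0,0,-1]]'
python3 -c "
from h import *
p=env.read_camera('wrist'); items(p)
s=env.state()
M=to(469.5,-374.5,38); to(*(np.array([469.5,-374.5,38])+19*M[:,2]))"
```

```text
t: 5.28
eef_pos: [442.0, -332.9, 164.0]
tcp_rot: [-3.12, -0.531, -0.672]
ft_force: [0.6, 0.7, 0.2]
opening: 1.006
grip_force: 0.0
jar 0.57 px 299 223 top z 90.4 c [ 467.8 -374.3] size [40. 40.] rgb [75. 59. 51.]
beaker0 0.95 px 254 156 top z 59.4 c [ 560.1 -387.8] size [46. 45.] rgb [148. 133. 127.]
beaker0 0.71 px 187 218 top z 59.6 c [ 545.9 -291.4] size [45. 45.] rgb [135. 120. 115.]
beaker0 0.71 px 117 162 top z 59.2 c [ 651.4 -263.8] size [46. 45.] rgb [127. 112. 106.]
beaker0 0.64 px 214 98 top z 59.3 c [ 651.3 -396.1] size [46. 45.] rgb [ 70.  70. 116.]
beaker0 0.58 px 216 293 top z 60.2 c [ 460.6 -271.3] size [46. 45.] rgb [ 63.   91.5 160.5]
tool-cm [-2.29  1.83 13.29] at [ 441.7 -332.5  164.5] x [ 0.675 -0.536  0.507] y [-0.614 -0.789 -0.018] z [ 0.41  -0.299 -0.862] q [-0.81  0.34  2.15  0.61  0.16  0.85]
tool-cm [-2.29  1.83 15.19] at [ 441.7 -332.5  164.5] x [ 0.675 -0.536  0.507] y [-0.614 -0.789 -0.018] z [ 0.41  -0.299 -0.862] q [-0.81  0.34  2.15  0.61  0.16  0.85]
```

The radial tilt drives joint 5 close to its limit. I'll back off and tilt sideways instead, heading tangentially left, where joint 4 has room.

```bash
python3 -m inch '[[0,0,0,0,0,-5,-1],[0,0,0,0,0,-5,-1],[0,-0.177,0,0,0,-3,-1],[0,-0.177,0,0,0,0,-1],[0,-0.175,0,0,0,0,-1],[0,0,-0.175,0,0,0,-1],[0,0,-0.175,0,0,0,-1],[0,0,-0.175,0,0,0,-1],[0,0,-0.175,0,0,0,-1],[0,0,-0.175,0,0,0,-1],[0,0,-0.175,0,0,0,-1],[0,0,-0.175,0,0,0,-1],[0,0,-0.175,0,0,0,-1],[0,0,-0.175,0,0,0,-1],[0,0.175,0,0,0,0,-0.6],[0,0.175,0,0,0,0,-0.6],[0,0.175,0,0,0,0,-0.6],[0,0.175,0,0,0,0,-0.6],[0,0,0,0,0,0,-0.6],[0,0,0,0,0,0,-0.6]]'
python3 -c "
from h import *
s=env.state();print(s['tcp_rot'])
M=to(469.5,-374.5,38); to(*(np.array([469,-374.5,38])-81*M[:,2])); to(*(np.array([469,-374.5,38])+19*M[:,2]))"
```

```text
t: 7.92
eef_pos: [390.6, -293.9, 272.3]
tcp_rot: [3.112, -0.718, 0.936]
ft_force: [-0.1, 0.4, -0.2]
opening: 0.802
grip_force: 0.0
[ 3.11243511 -0.71755674  0.93578378]
tool-cm [-16.77  10.65  16.78] at [ 390.6 -293.9  272.3] x [0.447 0.607 0.658] y [ 0.793 -0.608  0.022] z [ 0.413  0.512 -0.753] q [-1.13  0.35  1.84  0.65  1.37 -0.75]
tool-cm [-16.79  10.61   8.66] at [ 390.6 -293.9  272.3] x [0.447 0.607 0.658] y [ 0.793 -0.608  0.022] z [ 0.413  0.512 -0.753] q [-1.13  0.35  1.84  0.65  1.37 -0.75]
tool-cm [-16.79  10.61  18.66] at [ 390.6 -293.9  272.3] x [0.447 0.607 0.658] y [ 0.793 -0.608  0.022] z [ 0.413  0.512 -0.753] q [-1.13  0.35  1.84  0.65  1.37 -0.75]
```

```bash
python3 -m inch '[[0,0,0,-4.2,2.65,0,-0.6],[0,0,0,-4.2,2.65,0,-0.6],[0,0,0,-4.2,2.65,0,-0.6],[0,0,0,-4.2,2.65,0,-0.6],[0,0,0,0,0,4.3,-0.6],[0,0,0,0,0,4.3,-0.6],[0,0,0,0,0,0,-0.6],[0,0,0,0,0,0,-0.6]]'
python3 -c "
from h import *
p=env.read_camera('wrist'); items(p,('jar',))
M=to(469.5,-374.5,38); to(*(np.array([469,-374.5,38])+19*M[:,2]))"
```

```text
t: 8.93
eef_pos: [436.5, -416.2, 100.3]
tcp_rot: [3.109, -0.719, 0.939]
ft_force: [0.1, 0.7, 0.8]
opening: 0.799
grip_force: 0.0
jar 0.58 px 279 212 top z 90.1 c [ 467.8 -376.3] size [40. 41.] rgb [80. 66. 57.]
tool-cm [-0.06 -0.07  8.24] at [ 436.  -416.7  100.3] x [0.445 0.607 0.659] y [ 0.793 -0.608  0.025] z [ 0.416  0.512 -0.752] q [-1.15  0.73  1.66  0.68  1.22 -0.9 ]
tool-cm [-0.08 -0.11 10.12] at [ 436.  -416.7  100.3] x [0.445 0.607 0.659] y [ 0.793 -0.608  0.025] z [ 0.416  0.512 -0.752] q [-1.15  0.73  1.66  0.68  1.22 -0.9 ]
```

Aligned. Next: advance, close, and lift.

```bash
python3 -m inch '[[0,0,0,-0.1,-0.1,2.5,-0.6],[0,0,0,0,0,2.5,-0.6],[0,0,0,0,0,2.5,-0.6],[0,0,0,0,0,2.6,-0.6],[0,0,0,0,0,0,-0.6],[0,0,0,0,0,0,0.6],[0,0,0,0,0,0,1],[0,0,0,0,0,0,1],[0,0,0,0,0,0,1],[0,0,0,0,0,0,1],[0,0,0,0,0,0,1],[0,0,0,2,0,-2.3,1],[0,0,0,4,0,-4.5,1],[0,0,0,4,0,-4.5,1],[0,0,0,4,0,-4.5,1],[0,0,0,0,0,0,1]]'
python3 -c "
from h import *
M=to(469.5,-374.5,38)"
```

```text
t: 11.02
eef_pos: [473.7, -361.2, 237.3]
tcp_rot: [3.103, -0.718, 0.942]
ft_force: [-0.9, 0.3, -3.9]
opening: 0.522
grip_force: 29.8
tool-cm [-14.11  -0.11  14.15] at [ 473.7 -361.2  237.3] x [0.443 0.609 0.658] y [ 0.793 -0.608  0.029] z [ 0.418  0.509 -0.752] q [-1.05  0.52  1.63  0.68  1.35 -0.69]
```

```bash
python3 -m inch '[[0,0,0,4,0.2,-4.6,1],[0,0.17,0,0,0,0,1],[0,0.17,0,0,0,0,1],[0,0.17,0,0,0,0,1],[0,0.17,0,0,0,0,1],[0,0.17,0,0,0,0,1],[0,0.08,0,0,0,0,1],[0,0,0,0,0,0,1]]'
python3 -c "
from h import *
M=to(469.5,-374.5,38)"
```

```text
t: 12.02
eef_pos: [473.5, -361.2, 291.8]
tcp_rot: [0.214, -1.487, -2.439]
ft_force: [-0.3, 0.7, -2.2]
opening: 0.519
grip_force: 29.8
tool-cm [-25.19   0.04  -3.38] at [ 473.5 -361.2  291.8] x [-0.064 -0.054  0.996] y [ 0.793 -0.609  0.018] z [0.606 0.791 0.082] q [-1.18  0.79  1.65  1.21  1.97 -0.93]
```

```bash
python3 -m inch '[[0,0,0.178,0,0,0,1],[0,0,0.178,0,0,0,1],[0,0,0.178,0,0,0,1],[0,0,0.178,0,0,0,1],[0,0,0.178,0,0,0,1],[0,0,0.178,0,0,0,1],[0,0,0.178,0,0,0,1],[0,0,0.178,0,0,0,1],[0,0,0.178,0,0,0,1],[0,0,0.178,0,0,0,1],[0,0,0.178,0,0,0,1],[0,0,0.178,0,0,0,1],[0,0,0.178,0,0,0,1],[0,0,0.178,0,0,0,1],[0,0,0.178,0,0,0,1],[0,0,0.178,0,0,0,1],[0,0,0.178,0,0,0,1],[0,0,0.116,0,0,0,1],[0,0,0,0,0,0,1],[0,0,0,0,0,0,1]]'
python3 -c "
from h import *
M=to(469.5,-374.5,38)"
```

```text
t: 14.52
eef_pos: [473.5, -361.1, 294.5]
tcp_rot: [-0.303, 1.487, 0.614]
ft_force: [0.3, 0.3, -2.9]
opening: 0.52
grip_force: 29.8
tool-cm [25.47  0.14 -3.35] at [ 473.5 -361.1  294.5] x [ 0.068  0.048 -0.997] y [-0.793  0.609 -0.025] z [0.605 0.792 0.08 ] q [-1.18  0.78  1.64  1.21  1.97  2.21]
```

```bash
python3 -m inch '[[0,0,0,0,0,0,1],[0,0,0,0,0,0,1],[0,0,-0.178,0,0,0,1],[0,0,-0.178,0,0,0,1],[0,0,-0.178,0,0,0,1],[0,0,-0.178,0,0,0,1],[0,0,-0.178,0,0,0,1],[0,0,-0.178,0,0,0,1],[0,0,-0.178,0,0,0,1],[0,0,-0.178,0,0,0,1],[0,0,-0.178,0,0,0,1],[0,0,-0.178,0,0,0,1],[0,0,-0.178,0,0,0,1],[0,0,-0.178,0,0,0,1],[0,0,-0.178,0,0,0,1],[0,0,-0.178,0,0,0,1],[0,0,-0.178,0,0,0,1],[0,0,-0.178,0,0,0,1],[0,0,-0.178,0,0,0,1],[0,0,-0.116,0,0,0,1]]'
python3 -m inch '[[0,-0.17,0,0,0,0,1],[0,-0.17,0,0,0,0,1],[0,-0.17,0,0,0,0,1],[0,-0.17,0,0,0,0,1],[0,-0.16,0,0,0,0,1],[0,0,0,0,0,0,1],[0,0,0,0,0,0,1]]'
python3 - <<'E'
from h import *
M=to(469.5,-374.5,38)
p=env.read_camera('top'); W=cloud(p)
m=env.trace(p,'tray')[0]['mask']; P=W[m]; P=P[P[:,2]>-10]
b=cv2.minAreaRect(P[:,:2].astype(np.float32)); print('tray',b, cv2.boxPoints(b).round(0).tolist())
m=env.trace(p,'bay')[0]['mask']; P=W[m]; P=P[(P[:,2]>60)&(P[:,2]<80)]
P=P[(P[:,1]>40)]
b=cv2.minAreaRect(P[:,:2].astype(np.float32)); print('bay+',b, cv2.boxPoints(b).round(0).tolist())
# whole bay/door region tops
sel=(W[...,2]>58)&(W[...,2]<78)&(W[...,1]>-150)&(W[...,1]<420)&(W[...,0]>430)&(W[...,0]<760)
img=np.zeros((340,580),np.uint8)
Q=W[sel]; np.save('walls.npy',Q)
for q in Q: img[int(760-q[0]),int(420-q[1])]=255
cv2.imwrite('pics/walls.png',cv2.dilate(img,np.ones((3,3))))
E
```

```text
t: 17.02
eef_pos: [473.5, -361.2, 294.4]
tcp_rot: [0.331, -1.485, -2.555]
ft_force: [0.2, 0.4, -2.0]
opening: 0.523
grip_force: 29.8
t: 17.9
eef_pos: [473.3, -360.8, 293.9]
tcp_rot: [3.111, -0.815, 0.939]
ft_force: [-0.6, -0.2, -2.2]
opening: 0.519
grip_force: 29.8
tool-cm [-1.953e+01 -1.000e-02  1.658e+01] at [ 473.3 -360.8  293.9] x [0.405 0.553 0.728] y [ 0.794 -0.608  0.021] z [ 0.454  0.569 -0.685] q [-1.08  0.49  1.57  0.73  1.5  -0.66]
tray ((548.0647583007812, -65.58767700195312), (151.2545166015625, 226.24969482421875), 9.14019775390625) [[455.0, 34.0], [491.0, -189.0], [641.0, -165.0], [605.0, 58.0]]
bay+ ((529.115966796875, 207.62387084960938), (312.4387512207031, 225.88076782226562), 85.16924285888672) [[403.0, 61.0], [628.0, 42.0], [655.0, 354.0], [430.0, 373.0]]
```

View pics/walls.png

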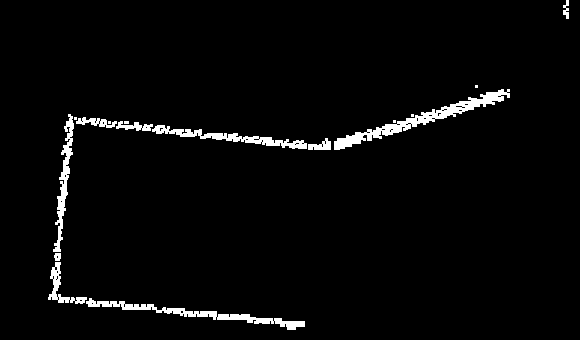

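The wall map shows the bay axis at about (0.106, 0.994), with its centre line at n·p ≈ 510.5. The tray is yawed 15° off that axis and sits 41 mm to the far side.

Plan: put the jar in the front-near slot, then align the tray before loading the beakers.

```bash
python3 -m inch '[[0,-0.096,0,0,0,0,1],[0,0,0,0,0,0,1]]'
python3 -c "
from h import *
to(514.5,-7.3,150);M=to(514.5,-7.3,30.7);print((M.T@[0,0,1]).round(3))"
```

```text
t: 18.3
eef_pos: [473.7, -361.0, 294.6]
tcp_rot: [3.111, -0.717, 0.937]
ft_force: [-0.3, 0.6, -1.9]
opening: 0.521
grip_force: 29.8
tool-cm [ 13.81 -18.6   30.67] at [ 473.7 -361.   294.6] x [0.446 0.607 0.657] y [ 0.794 -0.608  0.023] z [ 0.413  0.511 -0.753] q [-1.05  0.47  1.56  0.66  1.45 -0.61]
tool-cm [  5.97 -18.87  39.66] at [ 473.7 -361.   294.6] x [0.446 0.607 0.657] y [ 0.794 -0.608  0.023] z [ 0.413  0.511 -0.753] q [-1.05  0.47  1.56  0.66  1.45 -0.61]
[ 0.657  0.023 -0.753]
```

```bash
python3 -m inch '[[0,0,0,1.73,-2.32,3.83,1],[0,0,0,1.73,-2.32,3.83,1],[0,0,0,1.73,-2.32,3.83,1],[0,0,0,1.73,-2.32,3.83,1],[0,0,0,1.73,-2.32,3.83,1],[0,0,0,1.73,-2.32,3.83,1],[0,0,0,1.73,-2.32,3.83,1],[0,0,0,1.7,-2.36,3.86,1],[0,0,0,0,0,0,1],[0,0,0,0,0,0,1]]'
python3 -c "
from h import *
p=env.read_camera('scene');save(p,'s2.png')
M=to(514.5,-7.3,30.7);print((M.T@[0,0,1]).round(3))"
```

```text
t: 19.55
eef_pos: [514.7, -8.1, 149.4]
tcp_rot: [3.112, -0.717, 0.935]
ft_force: [-0.3, 0.1, -2.7]
opening: 0.519
grip_force: 29.8
tool-cm [-7.75 -0.37  9.01] at [514.8  -8.5 149.6] x [0.448 0.607 0.657] y [ 0.793 -0.609  0.023] z [ 0.414  0.51  -0.754] q [-0.51  0.44  2.16  1.15  0.79 -0.81]
[ 0.657  0.023 -0.754]
```

View pics/s2.png

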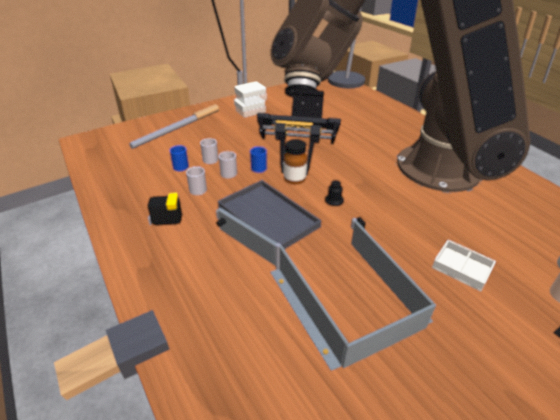

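The jar is upright in the gripper at (295,160), and the tray is clear below it. Next I'll lower it.

```bash
python3 -m inch '[[0,0,0,-2,-0.1,2.3,1],[0,0,0,-2,-0.1,2.3,1],[0,0,0,-2,-0.1,2.3,1],[0,0,0,-1.2,-0.07,1.4,1],[0,0,0,-0.6,0,0.7,1],[0,0,0,0,0,0,1],[0,0,0,0,0,0,1]]'; python3 -m inch '[[0,0,0,-0.1,0,0.12,1],[0,0,0,0,0,0,1],[0,0,0,0,0,0,1]]'
```

```text
t: 20.48
eef_pos: [514.1, -7.2, 31.1]
tcp_rot: [3.11, -0.716, 0.937]
ft_force: [0.4, 0.0, -2.6]
opening: 0.517
grip_force: 29.8
t: 20.85
eef_pos: [513.8, -6.7, 29.0]
tcp_rot: [3.111, -0.716, 0.936]
ft_force: [-0.3, -0.2, -1.9]
opening: 0.516
grip_force: 29.8
```

```bash
python3 -m inch '[[0,0,0,-0.1,0,0.11,1],[0,0,0,0,0,0,1],[0,0,0,0,0,0,1]]'; python3 -m inch '[[0,0,0,-0.07,0,0.08,1],[0,0,0,0,0,0,1],[0,0,0,0,0,0,1]]'
```

```text
t: 21.22
eef_pos: [513.9, -6.7, 27.9]
tcp_rot: [3.111, -0.717, 0.936]
ft_force: [-3.7, -2.1, 8.7]
opening: 0.522
grip_force: 29.8
t: 21.6
eef_pos: [513.9, -6.6, 27.8]
tcp_rot: [3.11, -0.719, 0.937]
ft_force: [-9.5, -6.1, 22.7]
opening: 0.523
grip_force: 29.9
```

```bash
python3 -m inch '[[0,0,0,0.1,0,-0.1,1],[0,0,0,0,0,0,0.3],[0,0,0,0,0,0,-0.3],[0,0,0,0,0,0,-0.5],[0,0,0,0,0,0,-0.5],[0,0,0,0,0,0,-0.5],[0,0,0,0,0,-2,-0.5],[0,0,0,0,0,-4,-0.5],[0,0,0,0,0,-5,-0.5],[0,0,0,0,0,-5,-0.5],[0,-0.18,0,0,0,-4,-0.5],[0,-0.18,0,0,0,-4,-0.5],[0,-0.18,0,0,0,0,-0.5],[0,-0.178,0,0,0,0,-0.5],[0,0,0,0,0,0,-0.5]]'
python3 - <<'E'
from h import *
p=env.read_camera('wrist');save(p,'w3.png')
items(p,('jar','beaker0','tray'))
M=to(660,-220,200)
E
```

```text
t: 23.48
eef_pos: [421.2, -118.7, 206.0]
tcp_rot: [3.124, -0.036, 0.926]
ft_force: [0.9, -0.1, -0.4]
opening: 0.747
grip_force: 0.0
jar 0.92 px 283 72 top z 95.6 c [505.1 -17.1] size [39. 40.] rgb [74. 68. 66.]
beaker0 0.97 px 443 246 top z 59.4 c [ 549.2 -285.9] size [40. 38.] rgb [155. 141. 135.]
beaker0 0.82 px 297 303 top z 59.6 c [ 361.5 -240.5] size [32. 28.] rgb [ 58. 122. 112.]
beaker0 0.68 px 509 182 top z 59.3 c [ 651.8 -261.9] size [45. 45.] rgb [156. 137. 130.]
beaker0 0.68 px 542 255 top z 57.2 c [ 646.7 -375.5] size [18.  7.] rgb [ 62.  74. 135.]
beaker0 0.57 px 382 267 top z 59.3 c [ 475.3 -254.9] size [13. 15.] rgb [ 65.  73. 124.]
tray 0.42 px 509 182 top z 59.3 c [ 651.8 -261.9] size [45. 45.] rgb [155. 138. 131.]
tool-cm [ 6.55 25.13  1.17] at [ 420.  -120.4  205.3] x [0.604 0.796 0.038] y [ 0.796 -0.605  0.016] z [ 0.036  0.021 -0.999] q [-0.45  0.23  2.02  0.05  0.87  0.17]
```

View pics/w3.png

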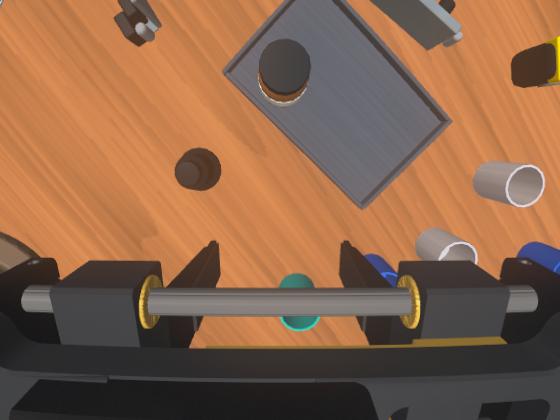

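The jar stands in the tray at (283,72), cap top at 95.6 mm as expected. Next I'll square the tray up to the bay axis with the shut fingers, starting at its rear-far side.

```bash
python3 -m inch '[[0,-0.036,0,0,0,0,1],[0,0,0.172,0,0,0,1],[0,0,0.172,0,0,0,1],[0,0,0.172,0,0,0,1],[0,0,0.172,0,0,0,1],[0,0,0.172,0,0,0,1],[0,0,0.172,0,0,0,1],[0,0,0,0,0,0,1]]'
cat >> h.py <<'E'
def turn(yaw):
    s=env.state(); A=R.from_euler('xyz',s['tcp_rot']); B=R.from_euler('xyz',[np.pi,0,yaw])
    print('turn',(A.inv()*B).as_rotvec().round(3))
E
python3 - <<'E'
from h import *
turn(-0.106); to(662,-146,200)
E
```

```text
t: 24.68
eef_pos: [420.0, -120.9, 205.4]
tcp_rot: [3.134, -0.015, -0.111]
ft_force: [-0.4, 0.5, 0.1]
opening: 0.013
grip_force: 0.0
turn [ 0.007 -0.015 -0.005]
tool-cm [24.32 -0.19  0.9 ] at [ 420.  -120.9  205.4] x [ 0.994 -0.111  0.015] y [-0.111 -0.994  0.007] z [ 0.014 -0.009 -1.   ] q [-0.43  0.23  2.02 -0.    0.88  1.25]
```

```bash
python3 -m inch '[[0.007,-0.015,-0.005,4,0,0,1],[0,0,0,5,0,0,1],[0,0,0,5,0,0,1],[0,0,0,5,0,0,1],[0,0,0,5.3,0,0,1],[0,0,0,0,0,5,1],[0,0,0,0,0,5,1],[0,0,0,0,0,4,1],[0,0,0,0,0,0,1],[0,0,0,0,0,0,1]]'
python3 - <<'E'
from h import *
turn(-0.106); to(662,-146,11)
E
```

```text
t: 25.92
eef_pos: [662.6, -147.0, 67.7]
tcp_rot: [3.14, -0.001, -0.104]
ft_force: [-0.8, -1.8, 0.3]
opening: 0.006
grip_force: 0.0
turn [ 0.002 -0.001  0.002]
tool-cm [-0.08 -0.11  5.67] at [ 662.6 -147.    67.7] x [ 0.995 -0.104  0.001] y [-0.104 -0.995  0.002] z [ 0.001 -0.002 -1.   ] q [-0.32  0.72  1.55 -0.    0.87  1.36]
```

```bash
python3 -m inch '[[0,0,0,0,0,3,1],[0,0,0,0,0,2.6,1],[0,0,0,-0.5,0,0,1],[0,0,0,-0.5,0,0,1],[0,0,0,-0.5,0,0,1],[0,0,0,-0.5,0,0,1],[0,0,0,-0.5,0,0,1],[0,0,0,-0.5,0,0,1],[0,0,0,-0.5,0,0,1],[0,0,0,-0.5,0,0,1],[0,0,0,-0.5,0,0,1],[0,0,0,-0.3,0,0,1],[0,0,0,0,0,0,1]]'
cat >> h.py <<'E'
U=np.array([.106,.994]); N=np.array([.994,-.106])
def tray(cam='top',p=None):
    p=p or env.read_camera(cam); W=cloud(p)
    r=env.trace(p,'tray')
    if not r: print('no tray'); return
    P=W[r[0]['mask']]; P=P[(P[:,2]>-10)&(P[:,2]<40)][:,:2].astype(np.float32)
    c,s,a=cv2.minAreaRect(P); B=cv2.boxPoints((c,s,a))
    e=[B[1]-B[0],B[2]-B[1]]; l=max(e,key=np.linalg.norm); l=l*np.sign(l[1])
    print('tray',np.round(c,1),np.round(s,0),'yaw',round(float(np.degrees(np.arctan2(l[1],l[0]))),1),'u,n',(U@c).round(1),(N@c).round(1),'corners un',[[int(U@b),int(N@b)] for b in B])
    items(p,('jar',))
E
python3 - <<'E'
from h import *
to(662,-146,11);tray()
E
```

```text
t: 27.55
eef_pos: [613.6, -141.2, 10.1]
tcp_rot: [3.14, 0.002, -0.106]
ft_force: [0.7, -0.8, 0.9]
opening: 0.003
grip_force: 0.4
tool-cm [ 4.86 -0.04 -0.1 ] at [ 613.6 -141.2   10.1] x [ 0.994 -0.106 -0.002] y [-0.106 -0.994  0.002] z [-0.002 -0.001 -1.   ] q [-0.33  0.75  1.71 -0.    0.69  1.35]
tray [565.1   6.7] [100.  71.] yaw 86.0 u,n 66.6 561.0 corners un [[15, 527], [17, 598], [118, 594], [115, 523]]
```

```bash
python3 -m inch '[[0,0,0,1,0,0,1],[0,0,0,1,0,-4,1],[0,0,0,0,0,-6,1],[0,0,0,0,0,-6,1],[0,0,0,-3,0,-4,1],[0,0,0,-6,0,0,1],[0,0,0,-4,0,0,1],[0,0,0,0,0,0,1],[0,0,0,0,0,0,1]]'
python3 - <<'E'
from h import *
turn(-.106);to(662,-146,11);tray('wrist');tray('scene')
E
```

```text
t: 28.82
eef_pos: [506.0, -129.7, 210.6]
tcp_rot: [3.139, -0.001, -0.106]
ft_force: [0.2, 0.5, -0.1]
opening: 0.005
grip_force: 0.0
turn [ 0.002 -0.001  0.   ]
tool-cm [15.67 -0.07 19.97] at [ 506.  -129.7  210.6] x [ 0.994 -0.105  0.001] y [-0.105 -0.994  0.002] z [ 0.001 -0.002 -1.   ] q [-0.38  0.35  1.81 -0.    0.98  1.3 ]
tray [524. -51.] [155. 237.] yaw 90.7 u,n 4.9 526.3 corners un [[113, 435], [-121, 463], [-103, 617], [131, 589]]
jar 0.72 px 162 225 top z 95.4 c [493.7  -1.5] size [39. 41.] rgb [86. 73. 65.]
jar 0.64 px 148 80 top z 65.1 c [641.9  -1.5] size [ 52. 164.] rgb [102.  88.  80.]
no tray
```

```bash
python3 -m inch '[[0,0,0,4,-1.3,0,-1],[0,0,0,4,-1.4,0,-1],[0,0,0,3.28,-1.33,0,-1],[0,0,0,0,0,5,-1],[0,0,0,0,0,5,-1],[0,0,0,0,0,2,-1],[0,0,0,0,0,0,-1],[0,0,0,0,0,0,-1]]'
python3 - <<'E'
from h import *
turn(-.106);to(622.5,-101.6,11)
p=env.read_camera('wrist');save(p,'w4.png');tray(p=p)
E
```

```text
t: 30.08
eef_pos: [622.0, -101.6, 91.1]
tcp_rot: [3.139, -0.001, -0.105]
ft_force: [-0.7, -0.6, 0.9]
opening: 0.79
grip_force: 0.0
turn [ 0.002 -0.001  0.001]
tool-cm [ 0.04 -0.02  8.01] at [ 622.  -101.6   91.1] x [ 0.994 -0.105  0.001] y [-0.105 -0.994  0.002] z [ 0.001 -0.002 -1.   ] q [-0.27  0.64  1.66 -0.    0.84  1.41]
tray [542.9 -55.5] [117. 225.] yaw 90.2 u,n 2.4 545.6 corners un [[107, 475], [-115, 499], [-103, 615], [120, 591]]
jar 0.59 px 197 342 top z 26.0 c [513.7 -11.7] size [10. 14.] rgb [80. 56. 39.]
```

View pics/w4.png

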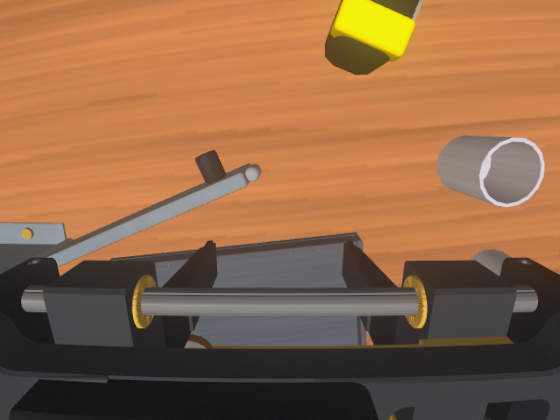

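The far edge of the tray runs from (113,260) to (357,236), with the door's free edge at (252,173). The fingers fit between them.

```bash
python3 -m inch '[[0,0,0,0,0,3,-1],[0,0,0,0,0,3,-1],[0,0,0,0,0,2,-1],[0,0,0,0,0,0,-1]]'
python3 -m inch '[[0,0,0,-0.4,0,0,-1],[0,0,0,-0.4,0,0,-1],[0,0,0,-0.4,0,0,-1],[0,0,0,-0.4,0,0,-1],[0,0,0,-0.4,0,0,-1],[0,0,0,-0.4,0,0,-1],[0,0,0,-0.4,0,0,-1],[0,0,0,-0.4,0,0,-1],[0,0,0,-0.4,0,0,-1],[0,0,0,0,0,0,-1],[0,0,0,0,0,0,-1]]'
python3 -m inch '[[0,0,0,0.6,0,0,-1],[0,0,0,0.6,0,0,-1],[0,0,0,0,0,-6,-1],[0,0,0,0,0,-6,-1],[0,0,0,-5,0,-6,-1],[0,0,0,-5,0,-3,-1],[0,0,0,0,0,0,-1],[0,0,0,0,0,0,-1]]'
python3 - <<'E'
from h import *
turn(-.106);to(622.5,-101.6,11)
p=env.read_camera('wrist');save(p,'w5.png');tray(p=p);items(p,('beaker0',))
E
```

```text
t: 30.72
eef_pos: [620.9, -101.6, 9.4]
tcp_rot: [3.14, 0.002, -0.106]
ft_force: [-0.3, 0.6, -0.1]
opening: 1.003
grip_force: 0.0
t: 32.1
eef_pos: [585.1, -97.6, 10.0]
tcp_rot: [3.14, 0.001, -0.106]
ft_force: [2.7, -0.2, 1.3]
opening: 0.998
grip_force: 1.0
t: 33.1
eef_pos: [508.4, -89.4, 208.2]
tcp_rot: [3.14, -0.0, -0.106]
ft_force: [0.1, -0.5, 0.3]
opening: 1.003
grip_force: 0.0
turn [ 0.002 -0.     0.   ]
tool-cm [11.47 -0.03 19.72] at [508.4 -89.4 208.2] x [ 0.994 -0.105  0.   ] y [-0.105 -0.994  0.002] z [-0.    -0.002 -1.   ] q [-0.3   0.34  1.83 -0.    0.97  1.38]
tray [500.6 -44.9] [241. 158.] yaw 84.0 u,n 8.4 502.3 corners un [[-112, 423], [-111, 581], [128, 580], [128, 423]]
jar 0.76 px 191 233 top z 95.3 c [484.3  11.2] size [28. 42.] rgb [96.  70.  62.5]
beaker0 0.94 px 436 221 top z 59.7 c [ 461.4 -269.2] size [45. 45.] rgb [ 71.  73. 126.]
beaker0 0.81 px 532 125 top z 59.3 c [ 561.2 -378.6] size [46. 30.] rgb [149. 134. 129.]
beaker0 0.78 px 457 144 top z 59.8 c [ 547.4 -290.3] size [45. 46.] rgb [152. 137. 130.]
beaker0 0.67 px 536 41 top z 58.6 c [ 650.5 -380. ] size [41. 15.] rgb [ 66.  71. 125.]
beaker0 0.62 px 432 43 top z 59.5 c [ 651.9 -261.8] size [45. 45.] rgb [151. 136. 130.]
```

View pics/w5.png

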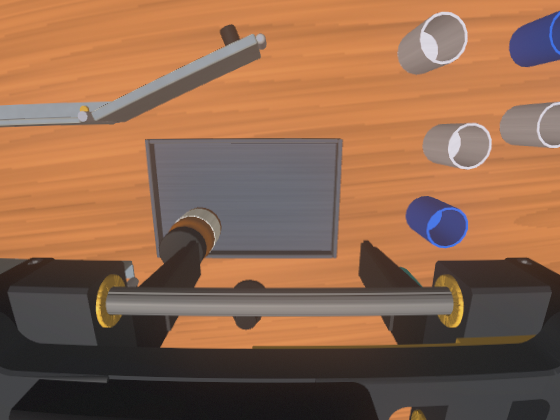

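The tray now lies parallel to the bay axis (yaw 84°, far edge at n≈581), with corners at (147,140) and (341,140) and the jar still standing at (195,235). The three silver beakers are where they were.

Now the first beaker, S1.

```bash
python3 -m inch '[[0,0,0,4.02,3.92,0,-0.5],[0,0,0,4.02,3.92,0,-0.5],[0,0,0,4.02,3.92,0,-0.5],[0,0,0,4.02,3.92,0,-0.5],[0,0,0,0,0,5,-0.5],[0,0,0,0,0,4,-0.5],[0,0,0,0,0,0,-0.5],[0,0,0,0,0,0,-0.5]]'
python3 - <<'E'
from h import *
turn(-.106);to(651.6,-262.3,21)
E
```

```text
t: 34.3
eef_pos: [652.1, -262.5, 119.6]
tcp_rot: [3.139, -0.001, -0.105]
ft_force: [0.4, 0.3, 0.2]
opening: 0.749
grip_force: 0.0
turn [ 0.002 -0.001  0.001]
tool-cm [-0.07 -0.04  9.86] at [ 652.1 -262.5  119.6] x [ 0.994 -0.105  0.001] y [-0.105 -0.994  0.002] z [ 0.001 -0.002 -1.   ] q [-0.48  0.69  1.44 -0.    1.    1.2 ]
```

```bash
python3 -m inch '[[0,0,0,0,0,4,-0.5],[0,0,0,0,0,4,-0.5],[0,0,0,0,0,1.9,-0.5],[0,0,0,0,0,0,-0.5],[0,0,0,0,0,0,0.3],[0,0,0,0,0,0,1],[0,0,0,0,0,0,1],[0,0,0,0,0,0,1],[0,0,0,0,0,0,1],[0,0,0,0,0,-2,1],[0,0,0,0,0,-5,1],[0,0,0,0,0,-5,1],[0,0,0,0,0,0,1],[0,0,0,0,0,0,1]]'
python3 - <<'E'
from h import *
turn(-.106);to(544.9,0.2,141);to(544.9,0.2,27)
E
```

```text
t: 36.05
eef_pos: [651.0, -262.1, 139.6]
tcp_rot: [3.14, 0.0, -0.106]
ft_force: [0.1, -0.4, -2.3]
opening: 0.49
grip_force: 30.0
turn [0.002 0.    0.   ]
tool-cm [-13.31 -24.96  -0.18] at [ 651.  -262.1  139.6] x [ 0.994 -0.105 -0.   ] y [-0.105 -0.994  0.002] z [-0.001 -0.002 -1.   ] q [-0.48  0.67  1.43 -0.    1.04  1.2 ]
tool-cm [-13.3  -24.98  11.22] at [ 651.  -262.1  139.6] x [ 0.994 -0.105 -0.   ] y [-0.105 -0.994  0.002] z [-0.001 -0.002 -1.   ] q [-0.48  0.67  1.43 -0.    1.04  1.2 ]
```

```bash
python3 -m inch '[[0,0,0,-2.22,-4.16,0,1],[0,0,0,-2.22,-4.16,0,1],[0,0,0,-2.22,-4.16,0,1],[0,0,0,-2.22,-4.16,0,1],[0,0,0,-2.22,-4.16,0,1],[0,0,0,-2.21,-4.16,0,1],[0,0,0,0,0,4,1],[0,0,0,0,0,4,1],[0,0,0,0,0,2,1],[0,0,0,0,0,1.2,1],[0,0,0,0,0,0,1],[0,0,0,0,0,0,1]]'
python3 -m inch '[[0,0,0,0,0,0.15,1],[0,0,0,0,0,0,1],[0,0,0,0,0,0,1]]'
```

```text
t: 37.55
eef_pos: [545.3, -0.3, 27.1]
tcp_rot: [3.14, 0.0, -0.106]
ft_force: [-0.3, -0.3, -0.9]
opening: 0.491
grip_force: 30.0
t: 37.92
eef_pos: [545.3, -0.3, 25.7]
tcp_rot: [3.14, -0.0, -0.106]
ft_force: [-0.0, -0.8, -1.0]
opening: 0.491
grip_force: 30.0
```

```bash
python3 -m inch '[[0,0,0,0,0,0.1,1],[0,0,0,0,0,0,1],[0,0,0,0,0,0,0.3],[0,0,0,0,0,0,-0.3],[0,0,0,0,0,0,-0.4],[0,0,0,0,0,0,-0.4],[0,0,0,0,0,-2,-0.4],[0,0,0,0,0,-5,-0.4],[0,0,0,0,0,-5,-0.4],[0,0,0,-1,5,-3,-0.4],[0,0,0,-1,5,0,-0.4],[0,0,0,-1,5,0,-0.4],[0,0,0,0,0,0,-0.4],[0,0,0,0,0,0,-0.4]]'
python3 - <<'E'
from h import *
p=env.read_camera('wrist');items(p);tray(p=p)
turn(-.106);to(547.3,-290.3,120)
p=env.read_camera('top');items(p)
E
```

```text
t: 39.67
eef_pos: [499.7, -145.8, 174.8]
tcp_rot: [3.14, 0.0, -0.106]
ft_force: [-0.4, 0.2, -0.5]
opening: 0.699
grip_force: 0.0
jar 0.71 px 127 240 top z 95.2 c [488.3  10.8] size [22. 41.] rgb [103.  74.  65.]
beaker0 0.97 px 127 175 top z 64.8 c [546.6  -0.9] size [45. 46.] rgb [130. 119. 115.]
beaker0 0.96 px 400 227 top z 59.8 c [ 461.6 -269.1] size [44. 45.] rgb [ 73.  76. 133.]
beaker0 0.8 px 514 119 top z 59.7 c [ 561.4 -387.3] size [44. 46.] rgb [157. 142. 136.]
beaker0 0.6 px 422 142 top z 59.8 c [ 547.4 -290.3] size [44. 46.] rgb [161. 145. 139.]
beaker0 0.39 px 353 326 top z 60.5 c [ 361.7 -212.6] size [17.  8.] rgb [ 47. 182. 169.]
tray [588.2  89.8] [170. 377.] yaw 138.4 u,n 151.6 575.1 corners un [[192, 372], [-26, 679], [111, 777], [330, 470]]
jar 0.71 px 127 240 top z 95.2 c [488.3  10.8] size [22. 41.] rgb [103.  74.  65.]
turn [0.002 0.    0.002]
tool-cm [ 6.22 13.94  5.5 ] at [ 499.9 -145.1  174.8] x [ 0.995 -0.104 -0.   ] y [-0.104 -0.995  0.002] z [-0.    -0.002 -1.   ] q [-0.41  0.39  1.86 -0.    0.89  1.27]
jar 0.63 px 266 231 top z 99.0 c [473.9  11.1] size [37. 40.] rgb [39. 39. 40.]
beaker0 0.77 px 350 266 top z 58.3 c [ 357.6 -230.4] size [24. 43.] rgb [ 51. 176. 168.]
beaker0 0.73 px 271 207 top z 67.1 c [543.2   0.8] size [45. 44.] rgb [163. 165. 179.]
beaker0 0.57 px 398 200 top z 60.6 c [ 560.6 -386.9] size [45. 44.] rgb [143.5 139.5 145.5]
beaker0 0.56 px 399 170 top z 60.8 c [ 651.2 -394.8] size [46. 43.] rgb [ 30.   61.5 128.5]
beaker0 0.5 px 369 205 top z 60.8 c [ 545.3 -297. ] size [43. 31.] rgb [148.  140.5 147. ]
beaker0 0.5 px 362 234 top z 62.1 c [ 459.9 -271.3] size [42. 39.] rgb [ 44.  84. 166.]
```

```bash
python3 -m inch '[[0,0,0,2.07,4.64,0,-0.5],[0,0,0,2.07,4.64,0,-0.5],[0,0,0,2.07,4.64,0,-0.5],[0,0,0,0,0,4,-0.5],[0,0,0,0,0,4,-0.5],[0,0,0,0,0,0,-0.5],[0,0,0,0,0,4,-0.5],[0,0,0,0,0,3.4,-0.5],[0,0,0,0,0,0,-0.5],[0,0,0,0,0,0,0.3],[0,0,0,0,0,0,1],[0,0,0,0,0,0,1],[0,0,0,0,0,0,1],[0,0,0,0,0,0,1],[0,0,0,0,0,-2,1],[0,0,0,0,0,-5,1],[0,0,0,0,0,-5,1],[0,0,0,0,0,0,1],[0,0,0,0,0,0,1]]'
python3 - <<'E'
from h import *
turn(-.106);to(533.8,-104.2,141);to(533.8,-104.2,27)
E
```

```text
t: 42.45
eef_pos: [546.3, -290.8, 140.7]
tcp_rot: [3.14, 0.001, -0.106]
ft_force: [0.1, -0.6, -1.0]
opening: 0.49
grip_force: 30.0
turn [0.002 0.001 0.   ]
tool-cm [ -3.21 -18.42  -0.06] at [ 546.3 -290.8  140.7] x [ 0.994 -0.105 -0.001] y [-0.105 -0.994  0.002] z [-0.001 -0.002 -1.   ] q [-0.59  0.56  1.65 -0.    0.93  1.08]
tool-cm [ -3.2  -18.44  11.34] at [ 546.3 -290.8  140.7] x [ 0.994 -0.105 -0.001] y [-0.105 -0.994  0.002] z [-0.001 -0.002 -1.   ] q [-0.59  0.56  1.65 -0.    0.93  1.08]
```

```bash
python3 -m inch '[[0,0,0,-0.8,-4.61,0,1],[0,0,0,-0.8,-4.61,0,1],[0,0,0,-0.8,-4.61,0,1],[0,0,0,-0.8,-4.61,0,1],[0,0,0,0,0,4,1],[0,0,0,0,0,4,1],[0,0,0,0,0,2,1],[0,0,0,0,0,1.3,1],[0,0,0,0,0,0,1],[0,0,0,0,0,0.15,1],[0,0,0,0,0,0,1]]'
python3 -m inch '[[0,0,0,0,0,0.08,1],[0,0,0,0,0,0,1],[0,0,0,0,0,0,0.3],[0,0,0,0,0,0,-0.3],[0,0,0,0,0,0,-0.4],[0,0,0,0,0,0,-0.4],[0,0,0,0,0,-2,-0.4],[0,0,0,0,0,-5,-0.4],[0,0,0,0,0,-5,-0.4],[0,0,0,0.5,5,0,-0.4],[0,0,0,0.5,5,0,-0.4],[0,0,0,0.5,5,0,-0.4],[0,0,0,0,0,0,-0.4],[0,0,0,0,0,0,-0.4]]'
python3 - <<'E'
from h import *
p=env.read_camera('wrist');items(p)
turn(-.106);to(561,-387,120)
E
```

```text
t: 43.82
eef_pos: [534.3, -104.5, 26.2]
tcp_rot: [3.14, 0.0, -0.106]
ft_force: [-0.8, -0.9, -0.6]
opening: 0.492
grip_force: 30.0
t: 45.58
eef_pos: [533.2, -254.7, 145.5]
tcp_rot: [3.14, 0.001, -0.106]
ft_force: [0.7, 0.4, 0.5]
opening: 0.702
grip_force: 0.0
jar 0.62 px 63 272 top z 25.5 c [482.2 -11.9] size [14.  4.] rgb [85. 56. 39.]
beaker0 0.97 px 432 57 top z 59.7 c [ 651.8 -395.8] size [45. 45.] rgb [ 69.  72. 127.]
beaker0 0.88 px 277 335 top z 38.0 c [ 387.7 -235. ] size [ 9. 32.] rgb [45. 88. 82.]
beaker0 0.72 px 423 166 top z 59.7 c [ 561.7 -387.2] size [45. 46.] rgb [151. 136. 130.]
beaker0 0.56 px 28 224 top z 64.1 c [546.7  -8.9] size [43. 31.] rgb [116. 108. 105.]
beaker0 0.55 px 120 228 top z 64.7 c [ 534.7 -105. ] size [44. 46.] rgb [117. 109. 106.]
beaker0 0.55 px 301 268 top z 59.7 c [ 475.4 -270.8] size [17. 43.] rgb [ 65.  67. 111.]
turn [0.002 0.    0.002]
tool-cm [ 4.12 12.94  2.6 ] at [ 533.5 -253.9  145.8] x [ 0.995 -0.104 -0.   ] y [-0.104 -0.995  0.002] z [-0.    -0.002 -1.   ] q [-0.56  0.52  1.72 -0.    0.9   1.12]
```

```bash
python3 -m inch '[[0,0,0,1.38,4.32,0,-0.5],[0,0,0,1.38,4.32,0,-0.5],[0,0,0,1.38,4.32,0,-0.5],[0,0,0,0,0,4,-0.5],[0,0,0,0,0,0,-0.5],[0,0,0,0,0,4,-0.5],[0,0,0,0,0,4.4,-0.5],[0,0,0,0,0,0,-0.5],[0,0,0,0,0,0,0.3],[0,0,0,0,0,0,1],[0,0,0,0,0,0,1],[0,0,0,0,0,0,1],[0,0,0,0,0,0,1],[0,0,0,0,0,-2,1],[0,0,0,0,0,-5,1],[0,0,0,0,0,-5,1],[0,0,0,0,0,0,1],[0,0,0,0,0,0,1]]'
python3 - <<'E'
from h import *
turn(-.106);to(468.2,-97.2,141);to(468.2,-97.2,27)
E
```

```text
t: 47.98
eef_pos: [560.6, -388.0, 142.2]
tcp_rot: [3.14, 0.0, -0.106]
ft_force: [-0.1, -0.0, -1.6]
opening: 0.494
grip_force: 30.0
turn [0.002 0.    0.   ]
tool-cm [-12.26 -27.94   0.07] at [ 560.6 -388.   142.2] x [ 0.994 -0.105 -0.   ] y [-0.105 -0.994  0.002] z [-0.    -0.002 -1.   ] q [-0.7   0.64  1.48 -0.    1.02  0.98]
tool-cm [-12.26 -27.97  11.47] at [ 560.6 -388.   142.2] x [ 0.994 -0.105 -0.   ] y [-0.105 -0.994  0.002] z [-0.    -0.002 -1.   ] q [-0.7   0.64  1.48 -0.    1.02  0.98]
```

```bash
python3 -m inch '[[0,0,0,-2.05,-4.66,0,1],[0,0,0,-2.05,-4.66,0,1],[0,0,0,-2.04,-4.66,0,1],[0,0,0,-2.04,-4.66,0,1],[0,0,0,-2.04,-4.66,0,1],[0,0,0,-2.04,-4.66,0,1],[0,0,0,0,0,4,1],[0,0,0,0,0,4,1],[0,0,0,0,0,2,1],[0,0,0,0,0,1.4,1],[0,0,0,0,0,0,1],[0,0,0,0,0,0.15,1],[0,0,0,0,0,0,1]]'
python3 -m inch '[[0,0,0,0,0,0.08,1],[0,0,0,0,0,0,1],[0,0,0,0,0,0,0.3],[0,0,0,0,0,0,-0.3],[0,0,0,0,0,0,-0.4],[0,0,0,0,0,0,-0.4],[0,0,0,0,0,-2,-0.4],[0,0,0,0,0,-5,-0.4],[0,0,0,0,0,-5,-0.4],[0,0,0,-2,5,-4,-0.4],[0,0,0,-2,5,-4,-0.4],[0,0,0,-2,5,-2,-0.4],[0,0,0,0,0,0,-0.4],[0,0,0,0,0,0,-0.4]]'
python3 - <<'E'
from h import *
p=env.read_camera('wrist');save(p,'w6.png');items(p);tray(p=p)
turn(-.106)
E
```

```text
t: 49.6
eef_pos: [468.5, -97.5, 26.0]
tcp_rot: [3.14, 0.0, -0.106]
ft_force: [0.9, 0.8, -1.3]
opening: 0.49
grip_force: 30.0
t: 51.35
eef_pos: [396.3, -233.0, 239.6]
tcp_rot: [3.14, 0.001, -0.106]
ft_force: [0.1, -0.1, -0.2]
opening: 0.701
grip_force: 0.0
jar 0.84 px 59 149 top z 95.3 c [477.   10.6] size [40. 41.] rgb [90. 72. 64.]
beaker0 0.85 px 65 87 top z 64.5 c [546.   -1.1] size [45. 45.] rgb [120. 110. 106.]
beaker0 0.73 px 151 85 top z 64.6 c [ 533.3 -104.8] size [46. 46.] rgb [122. 113. 110.]
beaker0 0.69 px 157 145 top z 64.8 c [468.2 -98. ] size [44. 46.] rgb [123. 113. 110.]
beaker0 0.64 px 306 135 top z 59.9 c [ 460.6 -270. ] size [46. 44.] rgb [ 82. 124. 229.]
beaker0 0.57 px 281 215 top z 60.1 c [ 368.  -232.7] size [46. 45.] rgb [ 70.  145.  129.5]
tray [506.4 -39.7] [243. 155.] yaw 84.1 u,n 14.2 507.6 corners un [[-107, 430], [-106, 585], [135, 584], [135, 429]]
jar 0.84 px 59 149 top z 95.3 c [477.   10.6] size [40. 41.] rgb [90. 72. 64.]
turn [0.001 0.001 0.002]
```

View pics/w6.png

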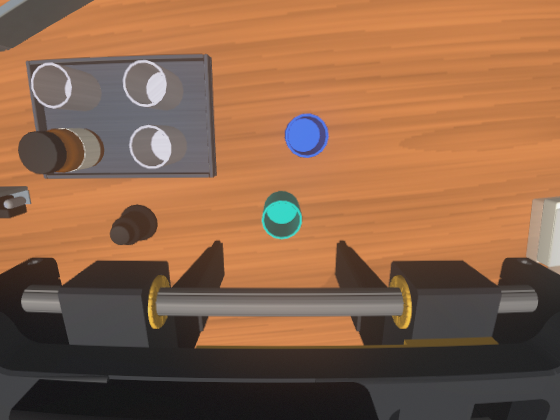

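All four items stand on the tray: beakers at (50,86), (147,83) and (152,146), and the jar at (60,150). Tops read 64.6 mm and 95.3 mm as expected. Next I'll turn the tool and go behind the tray.

```bash
python3 -m inch '[[0,0,-0.175,0,0,0,-1],[0,0,-0.175,0,0,0,-1],[0,0,-0.175,0,0,0,-1],[0,0,-0.175,0,0,0,-1],[0,0,-0.175,0,0,0,-1],[0,0,-0.175,0,0,0,-1],[0,0,-0.175,0,0,0,-1],[0,0,-0.175,0,0,0,-1],[0,0,-0.171,0,0,0,-1],[0,0,0,0,0,0,-1],[0,0,0,0,0,0,-1]]'
python3 - <<'E'
from h import *
turn(1.4646);to(491.6,-184.1,120);to(491.6,-184.1,12)
p=env.read_camera('top');W=cloud(p)
un=np.dstack([W[...,:2]@U,W[...,:2]@N,W[...,2]])
m=(un[...,0]>120)&(un[...,0]<200)&(un[...,1]>400)&(un[...,1]<450)&(un[...,2]>50)
print('catch',np.nanpercentile(un[m],[1,50,99],axis=0).round(0))
E
```

```text
t: 52.98
eef_pos: [396.7, -233.1, 239.8]
tcp_rot: [-3.141, 0.002, 1.462]
ft_force: [-0.8, -0.7, 1.0]
opening: 0.999
grip_force: 0.0
turn [-0.     0.002 -0.002]
tool-cm [ 5.92  8.91 11.97] at [ 396.7 -233.1  239.8] x [ 0.108  0.994 -0.002] y [ 0.994 -0.108 -0.   ] z [-0.001 -0.002 -1.   ] q [-0.67  0.23  1.91 -0.    1.   -0.56]
tool-cm [ 5.94  8.91 22.77] at [ 396.7 -233.1  239.8] x [ 0.108  0.994 -0.002] y [ 0.994 -0.108 -0.   ] z [-0.001 -0.002 -1.   ] q [-0.67  0.23  1.91 -0.    1.   -0.56]
catch [[141. 400.  52.]
 [167. 413.  61.]
 [200. 423.  75.]]
```

```bash
python3 -m inch '[[0,0,0,2.97,4.45,0,-1],[0,0,0,2.97,4.45,0,-1],[0,0,0,0,0,5,-1],[0,0,0,0,0,5,-1],[0,0,0,0,0,5,-1],[0,0,0,0,0,5,-1],[0,0,0,0,0,2.8,-1],[0,0,0,0,0,0,-1],[0,0,0,0.4,0,0,-1],[0,0,0,0.4,0,0,-1],[0,0,0,0.4,0,0,-1],[0,0,0,0.4,0,0,-1],[0,0,0,0.4,0,0,-1],[0,0,0,0.5,0,0,-1],[0,0,0,0.5,0,0,-1],[0,0,0,0.5,0,0,-1],[0,0,0,0.5,0,0,-1],[0,0,0,0.5,0,0,-1],[0,0,0,0.5,0,0,-1],[0,0,0,0,0,0,-1]]'
python3 - <<'E'
from h import *
turn(1.4646);to(522.7,112.7,12)
s=env.state()['eef_pos'];print('un',U@s[:2],N@s[:2])
E
```

```text
t: 55.52
eef_pos: [497.2, -134.7, 12.5]
tcp_rot: [3.139, 0.003, 1.466]
ft_force: [0.1, -2.4, 2.1]
opening: 1.0
grip_force: 1.5
turn [0.002 0.003 0.001]
tool-cm [ 2.487e+01 -7.000e-02 -2.000e-02] at [ 497.2 -134.7   12.5] x [ 0.105  0.994 -0.003] y [ 0.994 -0.105  0.002] z [ 0.002 -0.003 -1.   ] q [-0.39  0.64  2.   -0.    0.49 -0.28]
un -81.17411883915544 508.54247916971184
```

```bash
python3 -m inch '[[0,0,0,0.4,0,0,-1],[0,0,0,0.5,0,0,-1],[0,0,0,0.6,0,0,-1],[0,0,0,0.6,0,0,-1],[0,0,0,0.6,0,0,-1],[0,0,0,0.6,0,0,-1],[0,0,0,0.6,0,0,-1],[0,0,0,0.6,0,0,-1],[0,0,0,0.6,0,0,-1],[0,0,0,0.6,0,0,-1],[0,0,0,0.6,0,0,-1],[0,0,0,0.6,0,0,-1],[0,0,0,0.6,0,0,-1],[0,0,0,0.6,0,0,-1],[0,0,0,0.6,0,0,-1],[0,0,0,0.6,0,0,-1],[0,0,0,0.6,0,0,-1],[0,0,0,0.5,0,0,-1],[0,0,0,0.4,0,0,-1],[0,0,0,0,0,0,-1]]'
python3 - <<'E'
from h import *
s=env.state()['eef_pos'];print('un',U@s[:2],N@s[:2]);turn(1.4646)
p=env.read_camera('scene');save(p,'s7.png');items(p,('jar','beaker0'));tray(p=p)
p=env.read_camera('wrist');items(p,('jar','beaker0'))
E
```

```text
t: 58.02
eef_pos: [508.3, -27.2, 12.1]
tcp_rot: [3.14, 0.002, 1.466]
ft_force: [0.5, -3.2, 1.8]
opening: 1.0
grip_force: 1.8
un 26.872689668364018 508.0924027237696
turn [0.001 0.002 0.001]
jar 0.72 px 344 247 top z 97.4 c [494.7 156.8] size [39. 41.] rgb [119.  79.  43.]
jar 0.17 px 334 194 top z 58.3 c [371.8 -32.9] size [22. 24.] rgb [38. 35. 36.]
beaker0 0.94 px 290 230 top z 64.7 c [552.   40.6] size [45. 45.] rgb [176.  163.5 167. ]
beaker0 0.79 px 258 159 top z 59.4 c [ 461.  -268.1] size [44. 47.] rgb [ 28.  72. 160.]
beaker0 0.75 px 179 158 top z 60.1 c [ 654.3 -396. ] size [41. 47.] rgb [ 29.  73. 159.]
beaker0 0.7 px 316 223 top z 64.7 c [486.   47.7] size [45. 46.] rgb [171. 159. 163.]
tray [513.3  85.1] [252. 162.] yaw 83.7 u,n 139.0 501.2 corners un [[13, 419], [12, 581], [264, 582], [265, 420]]
jar 0.72 px 344 247 top z 97.4 c [494.7 156.8] size [39. 41.] rgb [119.  79.  43.]
jar 0.17 px 334 194 top z 58.3 c [371.8 -32.9] size [22. 24.] rgb [38. 35. 36.]
beaker0 0.87 px 368 135 top z 64.8 c [549.1  40.3] size [45. 44.] rgb [172. 165. 167.]
beaker0 0.71 px 195 135 top z 64.9 c [484.   47.1] size [45. 45.] rgb [181. 175. 181.]
```

View pics/s7.png

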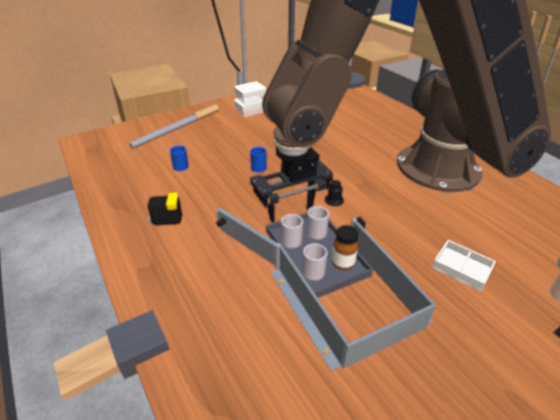

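Everything is still standing, and the front of the tray is entering the mouth cleanly between the hinge at (278,262) and the catch at (360,222). I'll keep pushing.

```bash
python3 -m inch '[[0,0,0,0.4,0,0,-1],[0,0,0,0.5,0,0,-1],[0,0,0,0.6,0,0,-1],[0,0,0,0.6,0,0,-1],[0,0,0,0.6,0,0,-1],[0,0,0,0.6,0,0,-1],[0,0,0,0.6,0,0,-1],[0,0,0,0.6,0,0,-1],[0,0,0,0.6,0,0,-1],[0,0,0,0.6,0,0,-1],[0,0,0,0.6,0,0,-1],[0,0,0,0.6,0,0,-1],[0,0,0,0.6,0,0,-1],[0,0,0,0.6,0,0,-1],[0,0,0,0.6,0,0,-1],[0,0,0,0.6,0,0,-1],[0,0,0,0.6,0,0,-1],[0,0,0,0.5,0,0,-1],[0,0,0,0.4,0,0,-1],[0,0,0,0,0,0,-1]]'
python3 - <<'E'
from h import *
s=env.state()['eef_pos'];print('un',U@s[:2],N@s[:2]);turn(1.4646)
p=env.read_camera('scene');W=cloud(p);save(p,'s8.png');items(p,('jar','beaker0'));tray(p=p)
# back wall inner face: points z 40..68 on wall, u 395..425
un=np.dstack([W[...,:2]@U,W[...,:2]@N,W[...,2]])
m=(un[...,0]>395)&(un[...,0]<430)&(un[...,1]>440)&(un[...,1]<580)&(un[...,2]>66)
print('wall top u',np.nanpercentile(un[m][:,0],[2,10,50,90,98]).round(1))
E
```

```text
t: 60.92
eef_pos: [518.8, 80.4, 11.3]
tcp_rot: [-3.141, 0.002, 1.466]
ft_force: [-0.1, -3.4, 2.8]
opening: 0.998
grip_force: 1.7
un 134.92455810981727 507.13135176479545
turn [-0.001  0.002  0.001]
jar 0.63 px 375 282 top z 96.8 c [504.4 264.4] size [40. 41.] rgb [109.  70.  41.]
beaker0 0.85 px 343 298 top z 65.7 c [573.4 252.4] size [45. 46.] rgb [172. 161. 166.]
beaker0 0.83 px 315 261 top z 66.5 c [561.5 146.9] size [45. 46.] rgb [177.  164.  168.5]
beaker0 0.73 px 178 158 top z 60.6 c [ 653.1 -397.3] size [43. 47.] rgb [ 30.  75. 162.]
beaker0 0.7 px 258 159 top z 59.9 c [ 461.5 -268.1] size [44. 46.] rgb [ 28.  74. 162.]
beaker0 0.63 px 342 251 top z 66.4 c [496.1 154.6] size [46. 45.] rgb [173.5 161.  166. ]
beaker0 0.55 px 290 157 top z 59.7 c [ 381.2 -230.8] size [24. 47.] rgb [ 11. 134. 130.]
beaker0 0.37 px 245 234 top z 65.7 c [645.6   2.2] size [ 49. 161.] rgb [88. 89. 89.]
tray [524.8 193.9] [251. 157.] yaw 85.0 u,n 248.3 501.1 corners un [[121, 425], [124, 581], [375, 577], [371, 420]]
jar 0.63 px 375 282 top z 96.8 c [504.4 264.4] size [40. 41.] rgb [109.  70.  41.]
wall top u [410.5 411.3 414.5 416.2 416.7]
```

```bash
python3 -m inch '[[0,0,0,0.4,0,0,-1],[0,0,0,0.5,0,0,-1],[0,0,0,0.5,0,0,-1],[0,0,0,0.5,0,0,-1],[0,0,0,0.4,0,0,-1],[0,0,0,0.4,0,0,-1],[0,0,0,0.3,0,0,-1],[0,0,0,0.3,0,0,-1],[0,0,0,0.2,0,0,-1],[0,0,0,0,0,0,-1],[0,0,0,0,0,0,-1]]'
python3 - <<'E'
from h import *
s=env.state()['eef_pos'];print('un',U@s[:2],N@s[:2])
E
python3 -m inch '[[0,0,0,0.15,0,0,-1],[0,0,0,0.15,0,0,-1],[0,0,0,0,0,0,-1]]'
```

```text
t: 62.55
eef_pos: [522.5, 115.0, 11.2]
tcp_rot: [-3.141, 0.002, 1.465]
ft_force: [-1.3, -4.5, 2.6]
opening: 1.001
grip_force: 2.5
un 169.73889176067036 507.20324896229624
t: 62.92
eef_pos: [522.9, 118.0, 11.2]
tcp_rot: [-3.141, 0.002, 1.466]
ft_force: [0.0, -5.3, 2.4]
opening: 1.001
grip_force: 2.8
```

The tray is about 2 mm from the back wall. I'll retreat, check, and work out the door sweep.

```bash
python3 -m inch '[[0,0,0,-1,0,0,-1],[0,0,0,-2,0,0,-1],[0,0,0,0,0,-5,0],[0,0,0,0,0,-5,1],[0,0,0,0,0,-5,1],[0,0,0,-3,0,-3,1],[0,0,0,0,0,0,1],[0,0,0,0,0,0,1]]'
python3 - <<'E'
from h import *
s=env.state()['eef_pos'];print('un',U@s[:2],N@s[:2],s[2])
turn(1.4646)
p=env.read_camera('wrist');save(p,'w9.png');items(p);tray(p=p)
for c in ['scene','wrist']:
    if c!='wrist': p=env.read_camera(c)
    else: p=env.read_camera('top')
    W=cloud(p); un=np.dstack([W[...,:2]@U,W[...,:2]@N,W[...,2]])
    m=(un[...,0]>-40)&(un[...,0]<145)&(un[...,1]>590)&(un[...,1]<700)&(un[...,2]>61)&(un[...,2]<69)
    Q=un[m][:,:2].astype(np.float32)
    vx,vy,x0,y0=cv2.fitLine(Q,cv2.DIST_HUBER,0,.01,.01).ravel()
    t=(Q-[x0,y0])@[vx,vy]; print('door',vx,vy,np.degrees(np.arctan2(abs(vy),abs(vx))).round(1),'pt',x0,y0,'ends',[np.round([x0+k*vx,y0+k*vy],1) for k in np.percentile(t,[0.5,99.5])],len(Q))
E
```

```text
t: 63.92
eef_pos: [516.5, 58.5, 190.4]
tcp_rot: [-3.14, 0.002, 1.464]
ft_force: [0.1, 0.2, -1.2]
opening: 0.427
grip_force: 0.0
un 112.88257739605406 507.1629283590063 190.43012948494848
turn [-0.001  0.002 -0.   ]
beaker0 0.9 px 316 67 top z 64.7 c [564.1 184.7] size [45. 45.] rgb [197. 194. 205.]
beaker0 0.59 px 245 67 top z 64.8 c [498.8 191.6] size [45. 45.] rgb [195. 192. 203.]
tray [529.5 197.2] [134. 149.] yaw 174.0 u,n 252.1 505.4 corners un [[184, 430], [184, 579], [319, 579], [319, 430]]
door 0.9262656 -0.3768714 22.1 pt 71.50685 639.7814 ends [array([ -9.5, 672.7]), array([144.2, 610.2])] 283
door 0.91887546 -0.39454773 23.2 pt 41.672485 647.3319 ends [array([-11.3, 670.1]), array([ 95. , 624.5])] 102
```

View pics/w9.png

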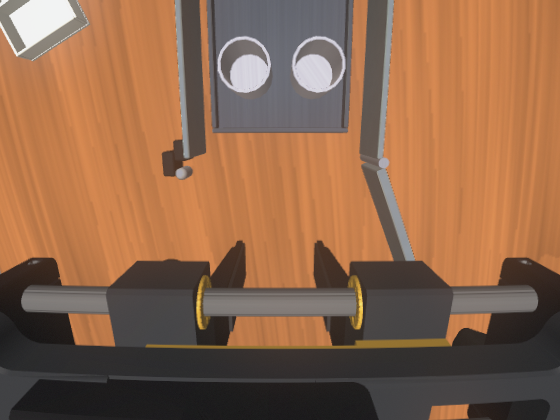

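The tray is seated in the bay, rear edge at row 131. The hinge is at (382,162), with the door running down to the right, and the catch is at (178,165). Next I'll swing the arm round to the door's outer side.

```bash
python3 -m inch '[[0,0,0,-1.5,4.5,0,1],[0,0,0,-1.5,4.5,0,1],[0,0,0,-1.5,4.5,0,1],[0,0,0,-1.5,4.5,0,1],[0,0,0,0,0,5,1],[0,0,0,0,0,5,1],[0,0,0,0,0,5,1],[0,0,0,0,0,1,1],[0,0,0,0,0,0,1],[0,0,0,0,0,0,1]]'
python3 - <<'E'
from h import *
s=env.state();e=s['eef_pos'];P=np.array([U@e[:2],N@e[:2]]);print(P,e[2]);turn(1.4646)
h=np.array([157,601]);prev=P.copy();out=[]
for f in [112.5,*np.arange(108,-1,-4.)]:
    a=np.radians(f);d=np.array([-np.sin(a),-np.cos(a)]);o=np.array([-np.cos(a),np.sin(a)])
    q=h+130*d+15*o; st=((q-prev)/10).round(1); prev=prev+st*10; out.append((int(f),*map(float,st)))
print(out,prev)
E
```

```text
t: 65.53
eef_pos: [690.6, -20.1, 33.7]
tcp_rot: [3.139, 0.002, 1.466]
ft_force: [0.4, -0.3, 0.7]
opening: 0.008
grip_force: 0.0
[ 53.25133963 688.61281809] 33.65922809381492
turn [0.003 0.002 0.001]
[(112, -1.1, -2.4), (108, -0.4, -0.9), (104, -0.4, -0.9), (100, -0.3, -0.8), (96, -0.2, -0.9), (92, -0.2, -0.9), (88, -0.1, -0.9), (84, -0.0, -0.9), (80, 0.0, -0.9), (76, 0.1, -1.0), (72, 0.1, -0.9), (68, 0.3, -0.8), (64, 0.2, -0.9), (60, 0.4, -0.9), (56, 0.4, -0.8), (52, 0.4, -0.8), (48, 0.5, -0.7), (44, 0.6, -0.8), (40, 0.6, -0.7), (36, 0.6, -0.6), (32, 0.7, -0.6), (28, 0.7, -0.5), (24, 0.8, -0.5), (20, 0.8, -0.5), (16, 0.8, -0.3), (12, 0.9, -0.4), (8, 0.9, -0.2), (4, 0.9, -0.2), (0, 0.9, -0.2)] [142.25133963 470.61281809]
```

```bash
python3 -m inch '[[0,0,0,-0.5,-1.2,0,1],[0,0,0,-0.6,-1.2,0,1],[0,0,0,-0.4,-0.9,0,1],[0,0,0,-0.4,-0.9,0,1],[0,0,0,-0.3,-0.8,0,1],[0,0,0,-0.2,-0.9,0,1],[0,0,0,-0.2,-0.9,0,1],[0,0,0,-0.1,-0.9,0,1],[0,0,0,0,-0.9,0,1],[0,0,0,0,-0.9,0,1],[0,0,0,0.1,-1,0,1],[0,0,0,0.1,-0.9,0,1],[0,0,0,0.3,-0.8,0,1],[0,0,0,0.2,-0.9,0,1],[0,0,0,0.4,-0.9,0,1],[0,0,0,0,0,0,1]]'
python3 -m inch '[[0,0,0,0.4,-0.8,0,1],[0,0,0,0.4,-0.8,0,1],[0,0,0,0.5,-0.7,0,1],[0,0,0,0.6,-0.8,0,1],[0,0,0,0.6,-0.7,0,1],[0,0,0,0.6,-0.6,0,1],[0,0,0,0.7,-0.6,0,1],[0,0,0,0.7,-0.5,0,1],[0,0,0,0.8,-0.5,0,1],[0,0,0,0.8,-0.5,0,1],[0,0,0,0.8,-0.3,0,1],[0,0,0,0,0,0,1]]'
python3 - <<'E'
from h import *
s=env.state();e=s['eef_pos'];P=np.array([U@e[:2],N@e[:2]]);print(P,e[2])
p=env.read_camera('scene');save(p,'s10.png')
E
```

```text
t: 67.53
eef_pos: [548.0, -20.9, 31.6]
tcp_rot: [-3.141, 0.002, 1.466]
ft_force: [-0.4, -0.1, 0.2]
opening: 0.005
grip_force: 0.0
t: 69.03
eef_pos: [488.1, 55.1, 31.4]
tcp_rot: [-3.141, 0.002, 1.466]
ft_force: [0.0, 0.3, 0.4]
opening: 0.005
grip_force: 0.0
[106.51263984 479.32954729] 31.378251536767266
```

View pics/s10.png

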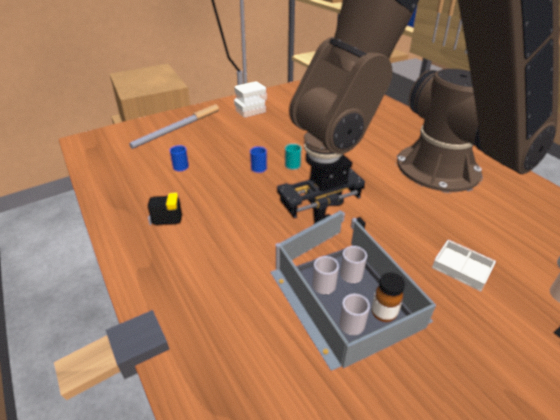

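The door is about 15° open, from (278,250) to (343,222), and everything is standing. Now the final push onto the catch.

```bash
python3 -m inch '[[0,0,0,0.8,-0.3,0,1],[0,0,0,0.7,-0.2,0,1],[0,0,0,0.6,0,0,1],[0,0,0,0.5,0,0,1],[0,0,0,0.4,0,0,1],[0,0,0,0.3,0,0,1],[0,0,0,0,0,0,1]]'
python3 -m inch '[[0,0,0,0.2,0,0,1],[0,0,0,0.2,0,0,1],[0,0,0,0,0,0,1]]'
python3 -m inch '[[0,0,0,0.2,0,0,1],[0,0,0,0,0,0,1]]'
```

```text
t: 69.95
eef_pos: [486.9, 87.3, 31.4]
tcp_rot: [-3.142, 0.003, 1.466]
ft_force: [-1.4, -8.9, 1.0]
opening: 0.005
grip_force: 4.7
t: 70.32
eef_pos: [486.9, 87.9, 31.4]
tcp_rot: [-3.14, 0.006, 1.466]
ft_force: [-2.1, -50.3, 3.9]
opening: 0.002
grip_force: 24.8
t: 70.58
eef_pos: [486.9, 88.2, 31.4]
tcp_rot: [-3.139, 0.008, 1.466]
ft_force: [-3.4, -69.5, 6.8]
opening: 0.005
grip_force: 34.9
```

The fingers are against the door's hard stop. I'll back off and check.

```bash
python3 -m inch '[[0,0,0,-1,0,0,1],[0,0,0,-3,0,0,1],[0,0,0,-4,0,-2,1],[0,0,0,-3,0,-5,1],[0,0,0,0,0,-5,1],[0,0,0,-2,0,-5,1],[0,0,0,-4,0,0,1],[0,0,0,0,0,0,1],[0,0,0,0,0,0,1]]'
python3 - <<'E'
from h import *
p=env.read_camera('scene');save(p,'s11.png');items(p);W=cloud(p)
un=np.dstack([W[...,:2]@U,W[...,:2]@N,W[...,2]])
m=(un[...,0]>130)&(un[...,0]<175)&(un[...,1]>425)&(un[...,1]<590)&(un[...,2]>60)&(un[...,2]<68)
Q=un[m][:,:2].astype(np.float32);vx,vy,x0,y0=cv2.fitLine(Q,cv2.DIST_HUBER,0,.01,.01).ravel()
print('door angle deg',np.degrees(np.arctan2(vx,vy)),x0,y0,len(Q))
for t in ['loupe','tape','gem_box']: print(t,found(p,t)[:1])
E
```

```text
t: 71.7
eef_pos: [469.5, -74.6, 201.4]
tcp_rot: [-3.141, 0.002, 1.465]
ft_force: [0.6, -0.3, -0.3]
opening: 0.003
grip_force: 0.0
jar 0.59 px 387 297 top z 96.6 c [509.7 302.1] size [40. 40.] rgb [102.  67.  38.]
jar 0.43 px 353 313 top z 66.0 c [577.3 289.3] size [45. 44.] rgb [163.  151.5 156. ]
beaker0 0.91 px 178 157 top z 61.0 c [ 653.5 -395.9] size [42. 47.] rgb [ 28.  71. 152.]
beaker0 0.82 px 324 274 top z 66.4 c [565.5 185.2] size [46. 46.] rgb [166. 155. 159.]
beaker0 0.74 px 353 314 top z 66.0 c [577.2 289.3] size [45. 44.] rgb [162. 151. 155.]
beaker0 0.68 px 291 156 top z 59.7 c [ 370.5 -232.1] size [46. 46.] rgb [ 14. 129. 123.]
beaker0 0.59 px 258 159 top z 59.9 c [ 461.5 -269. ] size [45. 45.] rgb [ 27.  70. 154.]
beaker0 0.58 px 352 263 top z 66.3 c [499.4 191.8] size [46. 46.] rgb [161. 149. 154.]
door angle deg 179.93645 157.37944 512.95184 330
loupe []
tape [(0.82, [769.0, -162.0, 55.0])]
gem_box [(0.57, [269.0, 308.0, 9.0])]
```

View pics/s11.png

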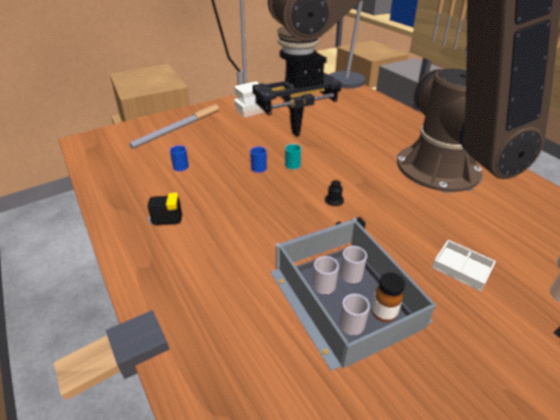

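The door is shut: its line is within 0.1° of square, from (280,245) to (352,226). The jar at (387,297) and the beakers at (324,274), (353,263) and (353,314) are standing on the tray at the back wall. The loupe, tape measure and stone box are in place, so I'm handing in.

```bash
python3 -c "
from cell import env
print(env.job_done())"
```

```text
the job is handed in; nothing more can be done
None
```

I handed the job in at about 72 s of the 200 s, but no verdict came back. At the last camera check the jar (turned over first) and all three silver beakers were standing on the tray, the tray was about 2 mm from the back wall by my estimate, the door was shut, and the loupe, tape measure and stone box had not been touched.

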